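# Stir the ceramic beads and hang the paddle up to dry

### The arm

A 6-joint arm with a two-finger parallel gripper is mounted at the origin on the work surface; the furniture and walls round the work are solid. World frame = base frame: x ahead of the robot, y to its left, z up, the work surface at z = 0. Lengths are in m, angles in rad, forces in N, time in s.
With the tool pointing down it reaches from about 0.4 to 0.825 m from the base axis. Payload 7 kg.
Tool frame: the origin (TCP) lies at the very end of the fingers, on their centre line; the grasp point (between the pads) lies 19 mm behind it; z points along the fingers, y is the direction in which the jaws open and shut (so a half turn about z gives the same grasp; the last joint's range is limited). The gripper opens to 88 mm and grips with 3 to 60 N. Pads are 19 mm wide; open, the fingers measure 130 mm over their backs; the gripper's body (78 mm by 193 mm) begins 47 mm behind the grasp point.
Start: joints at [1.431, 0.359, 0.012, 0, -1.224, -0.288], TCP at [0.28, 0.614, 0.227] pointing down, gripper open.
Joint ranges: [-3.07, 3.07], [-1.43, 2.12], [-1.02, 1.25], [-3.03, 1.67], [-3.05, -0], [-3.03, 3.03]. Speed limits (rad/s): [2.39, 2.39, 3.01, 3.14, 3.14, 3.14].

### API

Orientations are given as a rotation vector (axis times angle).
In Python, from plant import env gives the robot as it stands.
- The arm moves only by the tool step_arm, never from a script. Its arguments are lists of equal length, an entry for each row: "offset": the shift along the tool's x, y, z in cm, a list of three; "yaw": the turn about the tool's z in degrees; "jaw": the closure, from -1 (fully open) to 1 (shut). In form: {"offset": [[tx, ty, tz], ...], "yaw": [yaw, ...], "jaw": [jaw, ...]}. A call has 1 to 8 rows; each row shifts and turns the pose as measured when the row begins, along the tool's axes as they then stand; what a row does not reach is not made up. A row lasts 1/8 s, in which the tool goes at most 62.5 mm and 10.7 degrees, less where a joint would pass 70% of its speed; a pose out of reach is approached as far as the arm can. A call is refused whole if a number of a shift passes 6.25 or a number of a turn 10.7, either way. A call with a gripper value outside its range is refused whole. The fingers move at their own pace and stop on an object; "grip_force" is the grip in N (left out, the last holds). Time passes only in rows, so rows that do not move let the fingers close. It gives the time, the measured TCP pose, the force and the opening at its end, in the units of the state.
- env.observe(): the state, without advancing time (a new reading comes with each control period).
- env.get_image(name): name is "scene" or "side" or "wrist"; returns a dict with "image" (420x560x3 uint8, red, green, blue), "fov_y" (degrees; the focal length in pixels is half the picture's height over the tangent of half this angle, whatever the lens; pixels are square), "cx", "cy" (the principal point, pixels), "T" (4x4, takes a point from camera to world coordinates). Camera axes: x right, y down, z forward; pixel columns grow to the right and rows downward; lengths in m; the calibration is good to about 2 mm. The wrist camera is an equidistant fisheye: a pixel r from the principal point sees the ray r / f radians off the axis. A picture is of the moment at which its call begins. There is no depth.
- env.sign_off(): hands the job in, once; it reports no verdict.
Trained networks look in a picture, given as the dict that the camera call returned (one of the last four; its "shot" number tells which), for a name from the list of things; names that differ only in an ending like _2 or _b are one class to them, and where a whole thing is asked for, a point or a joint stands for the part that bears it (a point fixed in the world has none). Each returns a list of dicts, best first, with "confidence" (0 to 1); they miss things now and then, are a little off and sometimes report something else, mostly with a low value. They report only what shows in the picture. A call takes as long as a camera call. They do not tell look-alikes from the thing itself.
- env.recognise(picture, query): "location" ([x, y, z] in m, in world coordinates, good to about 4 mm: the middle of the surface that is visible of it).
- env.regions_of(picture, query): "pixels" (420x560 bool, what is visible of it).
The state is a dict: "time_s": time; "joints": joint angles; "joint_velocities": joint speeds; "effort": joint torques, N m; "ee_pos": TCP position; "orientation": TCP orientation; "force": force on the tool from outside, world axes, zero at the start; "ft_torque": the same for the moment, N m; "gripper_width": opening from 0.0 (shut) to 1.0 (fully open).
Only numpy, scipy, OpenCV 4.12 (cv2) and the standard library are available. Lean on these libraries where they do the work, as an engineer would, in place of code of your own. Each camera call takes 0.05 s, during which the arm holds its last target. There are 200 camera calls.

### The job

With the green-handled paddle, stir the four blue ceramic beads in the pink tray until every one lies at least 3 cm from where it started, keeping them all in the tray. Then hang the paddle by its eye on the stand's slanted peg, pushed past the two spring balls fully home to the black collar, and let go of it. Do not shift the brown vial, the red-capped bottle or the petri dish.

Things in the scene. Friction and masses are not known exactly. Their poses are not given: they have to be found in the camera images.
- paddle: loose paddle, 183 mm long, about 90 g, flat on the worktop. Origin: centre of the handle's underside; x along the tool to its eye, z out of its flat face. Green handle: x -38 to +38 mm, 18 wide (y), 18 thick (z 0 to 18): grip it across y. Steel eye on the +x end; 8 mm shaft and upright blade (36 long, 5 across y, 18 tall along z) on the -x end, all centred at z = 9. May slip a little in the fingers when pushed
- paddle_eye (a point): centre of the paddle's eye, 62 mm from the handle's centre along the paddle's +x, at mid-thickness: ring 32 mm outside, hole 13 mm across, 7 mm thick, the hole's axis along the paddle's z; axes as the paddle
- paddle_tip (a point): middle of the end edge of the paddle's blade, 105 mm from the handle's centre along the paddle's -x, at mid-height; axes as the paddle
- tray: pink open tray, fixed to the worktop, 125 mm (x) by 185 mm (y) outside, long way roughly away from the robot, rim 34 mm above the worktop, floor 4 mm above it, walls sloping, floor about 90 by 145 mm; origin at the centre of its underside
- bead_0: blue ceramic cylinder bead, 18 mm diameter, 16 mm high, 12 g, standing loose on the tray floor at first (it may tip over when pushed); origin at the centre of its underside, z along the cylinder
- bead_1: blue ceramic cylinder bead, 18 mm diameter, 16 mm high, 12 g, standing loose on the tray floor at first (it may tip over when pushed); origin at the centre of its underside, z along the cylinder
- bead_2: blue ceramic cylinder bead, 18 mm diameter, 16 mm high, 12 g, standing loose on the tray floor at first (it may tip over when pushed); origin at the centre of its underside, z along the cylinder
- bead_3: blue ceramic cylinder bead, 18 mm diameter, 16 mm high, 12 g, standing loose on the tray floor at first (it may tip over when pushed); origin at the centre of its underside, z along the cylinder
- stand: drying stand, fixed to the worktop: grey foot 120 x 100 x 12 mm, and a 12 mm steel rod rising at x = +30 mm to 204 mm height, then bent forward and up to the peg. Origin under the foot, below the peg's collar; -x is its front, which looks roughly at the robot
- peg: steel peg, 10 mm diameter, 45 mm long, end chamfered 1.5 mm. Origin: at its root on the face of the black collar (24 mm across), 240 mm above the worktop; z along the peg to its free end, upward and to the stand's front, 50 degrees above level; y level. A squarely held eye passes over it with 1.5 mm to spare all round, but for the two balls; flat on the collar its centre is 3.5 mm from the origin
- peg_balls (a point): point on the peg's axis 22 mm from its root, between two 9 mm brass spring balls that stand 3.5 mm out of the peg on its left and right (17 mm across, along peg y). The eye must be pushed past them, with up to about 10 N; it can stick on them half way (centre 18 mm or more from the root). Pushing by the handle tends to turn the paddle in the fingers instead. Axes as the peg
- peg_tip (a point): centre of the peg's free end, 45 mm from its root; axes as the peg
- brown_vial: bystander: loose brown bottle with black cap, 34 mm diameter, 80 mm high, standing by the stand; origin at the centre of its underside
- redcap_bottle: bystander: loose white bottle with red cap, 35 mm diameter, 74 mm high, standing by the stand; origin at the centre of its underside
- petri_dish: bystander: loose closed petri dish, 90 mm diameter, 16 mm high, lying beside the tray; origin at the centre of its underside
Not all that is in view belongs to the job. Of the things that look like the paddle, the larger one is meant.

How it is judged:
On the way, in this order (a step that is already met when the one before it is completed fails the run):
1. the beads are stirred: with the blade in the tray, every bead lies well away from where it started (distance of each of bead_0, bead_1, bead_2, bead_3 from where it was at the start of the episode above 0.02 m and x of paddle_tip in the frame of tray between -0.058 and 0.058 m and y of paddle_tip in the frame of tray between -0.088 and 0.088 m and height (world z) of paddle_tip below 0.034 m), for 0.1 s.
2. the paddle's eye is on the peg (x of paddle_eye in the frame of peg between -0.006 and 0.006 m and y of paddle_eye in the frame of peg between -0.006 and 0.006 m and z of paddle_eye in the frame of peg between -0.002 and 0.016 m), for 0.2 s.
At the end, for the whole second after the job is handed in: The paddle hangs at rest on the peg by its eye: eye centre within 6 mm of the peg's axis either way and no more than 16 mm along the peg from the collar's face. All four beads are inside the tray, and the vial, the bottle and the petri dish are within 25 mm of where they stood (all of step 2 and linear speed of paddle below 0.03 m/s and x of bead_0 in the frame of tray between -0.058 and 0.058 m and y of bead_0 in the frame of tray between -0.088 and 0.088 m and height (world z) of each of bead_0, bead_1, bead_2, bead_3 below 0.04 m and x of bead_1 in the frame of tray between -0.058 and 0.058 m and y of bead_1 in the frame of tray between -0.088 and 0.088 m and x of bead_2 in the frame of tray between -0.058 and 0.058 m and y of bead_2 in the frame of tray between -0.088 and 0.088 m and x of bead_3 in the frame of tray between -0.058 and 0.058 m and y of bead_3 in the frame of tray between -0.088 and 0.088 m and distance of each of brown_vial, redcap_bottle, petri_dish from where it was at the start of the episode below 0.025 m); the robot touches nothing.
It fails at once if a bead leaves the tray (horizontal distance between any of bead_0, bead_1, bead_2, bead_3 and tray above 0.115 m or height (world z) of any of bead_0, bead_1, bead_2, bead_3 above 0.06 m).
It fails at once if a bystander is knocked over or shifted by more than 25 mm (distance of any of brown_vial, redcap_bottle, petri_dish from where it was at the start of the episode above 0.025 m or angle between any of brown_vial, redcap_bottle, petri_dish's own z axis and vertical above 0.5 rad).
It also fails if it takes over 72 s, if anything falls off the work surface, if the arm or the gripper's body presses on something with over 40 N, if the wrist force passes 120 N, or if a joint passes its speed limit or range.

## Working session

There is one attempt and no reset: what is moved stays moved. The work goes in short steps, Python scripts to look and compute and a tool call to move; the robot and the scene stay as the last step left them, time stands still between calls to the robot, and variables do not carry over. Pictures are saved under pics/ and viewed, about 8 in all and at most 12, crops included, and the job is handed in when it is done.

Besides the shell and the picture viewer there is one more tool, called after "Emit:" as name(argument=value, ...) on one line, values as JSON. step_arm: Moves the arm, as the interface text tells. Its arguments: {"type":"object","properties":{"offset":{"type":"array","items":{"type":"array","items":{"type":"number"}}},"yaw":{"type":"array","items":{"type":"number"}},"jaw":{"type":"array","items":{"type":"number"}},"grip_force":{"type":"number"}},"required":["offset","yaw","jaw"]}

```bash
ls; mkdir -p pics
cat > h.py <<'E'
import numpy as np, cv2
from plant import env
from scipy.spatial.transform import Rotation as R
def save(im,name,crop=None,s=1):
    a=im["image"][:,:,::-1]
    if crop: a=a[crop[1]:crop[3],crop[0]:crop[2]]
    a=cv2.resize(a,None,fx=s,fy=s,interpolation=cv2.INTER_CUBIC); cv2.imwrite("pics/"+name,a)
def f(im): return im["image"].shape[0]/2/np.tan(np.radians(im["fov_y"])/2)
def ray(im,u,v,fish=False):
    x=(u-im["cx"])/f(im); y=(v-im["cy"])/f(im)
    if fish:
        r=np.hypot(x,y)+1e-9; d=np.array([x/r*np.sin(r),y/r*np.sin(r),np.cos(r)])
    else: d=np.array([x,y,1.])
    return im["T"][:3,3], im["T"][:3,:3]@d
def onz(im,u,v,z,fish=False):
    o,d=ray(im,u,v,fish); return o+d*(z-o[2])/d[2]
def proj(im,p,fish=False):
    q=np.linalg.inv(im["T"])@np.r_[p,1]; q=q[:3]
    if fish:
        r=np.arctan2(np.hypot(q[0],q[1]),q[2]); n=np.hypot(q[0],q[1])+1e-9
        return np.array([im["cx"]+f(im)*r*q[0]/n, im["cy"]+f(im)*r*q[1]/n])
    return np.array([im["cx"]+f(im)*q[0]/q[2], im["cy"]+f(im)*q[1]/q[2]])
def st():
    s=env.observe(); print("t",s["time_s"],"p",np.round(s["ee_pos"],4),"R",np.round(R.from_rotvec(s["orientation"]).as_matrix(),3).tolist(),"F",np.round(s["force"],1),"w",round(s["gripper_width"],3)); return s
E
python3 - <<'E'
from h import *
st()
np.set_printoptions(precision=3,suppress=True)
for n in ["scene","side"]:
    im=env.get_image(n); save(im,n+"0.png",s=1.4)
    print(n,im["fov_y"],im["cx"],im["cy"]); print(im["T"])
    for q in ["paddle","paddle_eye","tray","bead_0","stand","peg","peg_tip","brown_vial","redcap_bottle","petri_dish"]:
        for r in env.recognise(im,q)[:6]: print(n,q,round(r["confidence"],2),np.round(r["location"],3),np.round(proj(im,r["location"])).astype(int))
E
```

```text
pics
t 0.0 p [0.2798 0.6137 0.2256] R [[0.91, -0.415, -0.001], [-0.415, -0.91, -0.002], [0.0, 0.002, -1.0]] F [-0.6  0.1  0.3] w 1.002
scene 43.388454747380884 271.1112353893604 204.27398115491212
[[ 0.568 -0.588  0.576 -0.245]
 [-0.823 -0.406  0.396 -0.485]
 [ 0.001 -0.699 -0.715  1.125]
 [ 0.     0.     0.     1.   ]]
scene paddle 0.9 [ 0.536 -0.32   0.013] [395 306]
scene paddle 0.68 [ 0.403 -0.321  0.01 ] [370 346]
scene paddle_eye 0.85 [ 0.403 -0.316  0.006] [368 346]
scene paddle_eye 0.75 [ 0.54 -0.32  0.01] [395 305]
scene tray 0.76 [0.485 0.278 0.006] [197 219]
scene bead_0 0.63 [0.435 0.285 0.02 ] [183 226]
scene bead_0 0.46 [0.495 0.272 0.018] [200 215]
scene bead_0 0.38 [0.508 0.227 0.014] [215 220]
scene bead_0 0.26 [ 0.571 -0.121  0.053] [333 251]
scene stand 0.89 [0.577 0.006 0.015] [293 238]
scene peg_tip 0.61 [ 0.556 -0.002  0.244] [295 183]
scene peg_tip 0.44 [ 0.537 -0.322  0.006] [395 307]
scene brown_vial 0.69 [ 0.573 -0.12   0.056] [334 250]
scene redcap_bottle 0.58 [0.531 0.115 0.047] [251 224]
scene petri_dish 0.89 [0.518 0.398 0.018] [173 193]
side 54.760328282033925 285.2166839983834 209.8859904184536
[[ 0.993 -0.086  0.081  0.438]
 [-0.116 -0.589  0.8   -0.882]
 [-0.021 -0.803 -0.595  0.883]
 [ 0.     0.     0.     1.   ]]
side paddle 0.45 [0.482 0.289 0.016] [264 211]
side paddle_eye 0.36 [ 0.511 -0.241  0.011] [292 334]
side tray 0.84 [0.484 0.287 0.018] [265 211]
side stand 0.86 [ 0.567 -0.002  0.016] [300 265]
side peg 0.62 [ 0.549 -0.003  0.252] [293 202]
side peg_tip 0.6 [ 0.564 -0.002  0.018] [299 264]
side peg_tip 0.51 [ 0.553 -0.     0.248] [294 203]
side brown_vial 0.84 [ 0.584 -0.126  0.053] [312 286]
side brown_vial 0.55 [ 0.51  -0.241  0.016] [291 332]
side brown_vial 0.34 [0.563 0.    0.016] [298 265]
side redcap_bottle 0.63 [0.544 0.109 0.044] [288 235]
side petri_dish 0.76 [0.517 0.394 0.022] [271 192]
```

View pics/scene0.png

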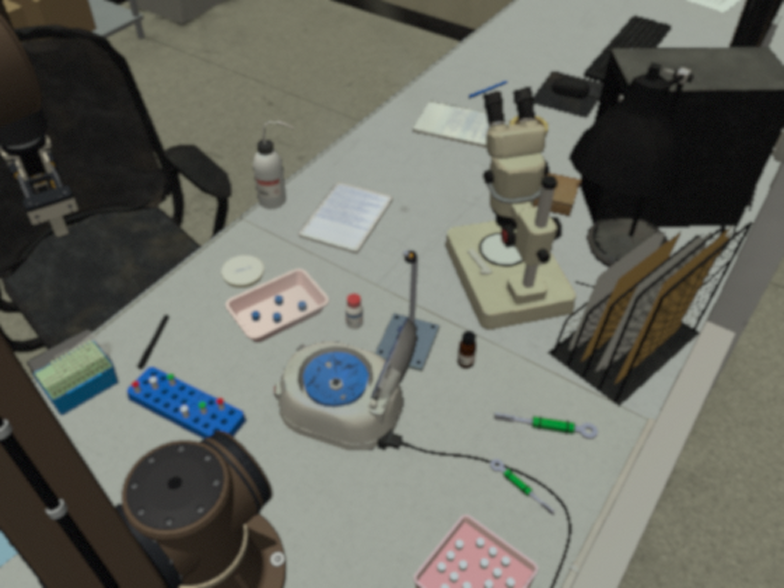

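View pics/side0.png

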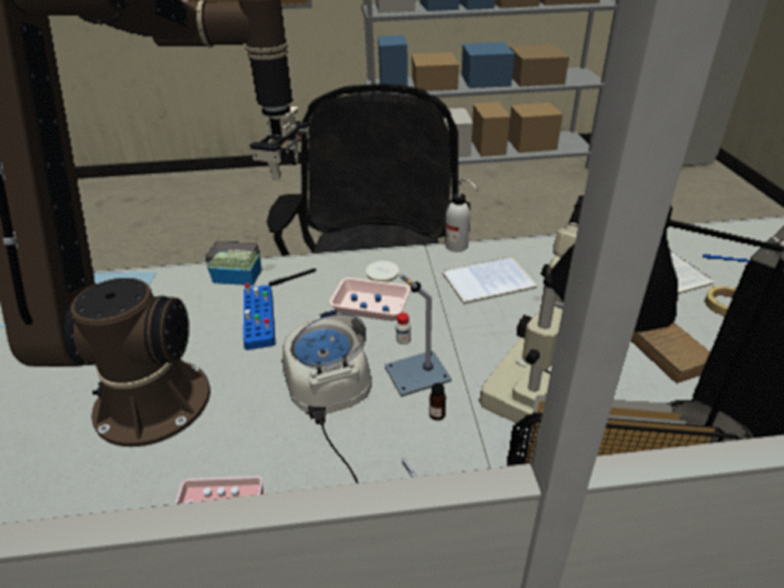

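The scene picture (784 px wide, 1.4×) shows two green-handled tools. The larger is at about (545,424) with its ring at (590,431) and blade at (500,416). The smaller one is at (520,485). The pink tray with blue beads is at (277,304), and the slanted peg is at about (410,257). By the description the larger tool is the paddle, so I'm confirming it in an enlarged crop.

Run:
```python
from h import *
np.set_printoptions(precision=3,suppress=True)
im=env.get_image("scene"); 
a=im["image"][:,:,::-1]
c1=cv2.resize(a[280:375,340:440],None,fx=4,fy=4,interpolation=cv2.INTER_CUBIC)
c2=cv2.resize(a[165:260,150:250],None,fx=4,fy=4,interpolation=cv2.INTER_CUBIC)
cv2.imwrite("pics/crop1.png",np.hstack([c1,c2]))
hsv=cv2.cvtColor(im["image"],cv2.COLOR_RGB2HSV)
g=cv2.inRange(hsv,(45,100,40),(75,255,255)); g[:280]=0
n,l,s,c=cv2.connectedComponentsWithStats(g)
for i in range(1,n):
    if s[i,4]>20:
        ys,xs=np.where(l==i); P=np.array([onz(im,x,y,.012) for x,y in zip(xs,ys)])[:,:2]
        m=P.mean(0); u=np.linalg.svd(P-m)[2][0]; q=(P-m)@u; print(s[i],c[i],m,u,"len",np.ptp(q))
b=cv2.inRange(hsv,(95,80,40),(125,255,255)); b[:195]=0;b[250:]=0;b[:,:150]=0;b[:,250:]=0
n,l,s,c=cv2.connectedComponentsWithStats(b)
for i in range(1,n):
    if s[i,4]>8: print("bead",s[i],c[i],onz(im,*c[i],.013))
for n in ["tray"]:
  m=env.regions_of(im,n)[0]["pixels"].astype(np.uint8)
  cs,_=cv2.findContours(m,cv2.RETR_EXTERNAL,cv2.CHAIN_APPROX_NONE); cc=max(cs,key=cv2.contourArea).reshape(-1,2)
  P=np.array([onz(im,*p,.034)[:2] for p in cc]).astype(np.float32); print(cv2.minAreaRect(P*1000))
  bx=cv2.boxPoints(cv2.minAreaRect(P)); print(bx)
```

```text
[380 298  30  11 209] [394.833 302.986] [ 0.544 -0.317] [ 0.405 -0.914] len 0.07144892956819443
[360 335  19  18 121] [368.901 343.562] [ 0.406 -0.315] [0.245 0.97 ] len 0.05273943882284108
bead [197 212   4   4  13] [198.615 213.385] [0.502 0.284 0.013]
bead [181 223   4   5  16] [182.312 224.812] [0.441 0.293 0.013]
bead [196 224   4   5  15] [197.4   225.933] [0.462 0.255 0.013]
((478.13262939453125, 259.50640869140625), (139.7449188232422, 188.33770751953125), 69.68255615234375)
[[0.366 0.227]
 [0.542 0.161]
 [0.591 0.292]
 [0.414 0.358]]
```

View pics/crop1.png

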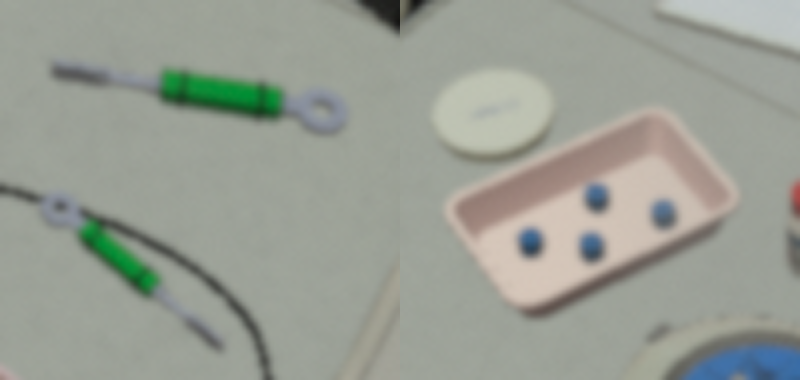

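The upper tool at (395,303) is the paddle: its handle measures 71 mm against 53 mm for the look-alike. I'm going there high, clear of the stand.

Emit:
step_arm(offset=[[0, 0, -5], [0, 0, -5], [0, 0, -5], [0, 0, -5], [3.8, 4.4, 0], [3.8, 4.4, 0], [3.8, 4.4, 0], [3.8, 4.4, 0]], yaw=[0, 0, 0, 0, 0, 0, 0, 0], jaw=[-1, -1, -1, -1, -1, -1, -1, -1])

```text
time_s: 2.2
ee_pos: [0.3459, 0.3886, 0.4312]
orientation: [3.068, -0.66, 0.001]
force: [1.2, 0.3, -0.3]
gripper_width: 1.0
```

Emit:
step_arm(offset=[[3.8, 4.4, 0], [3.8, 4.4, 0], [3.8, 4.4, 0], [3.8, 4.4, 0], [3.8, 4.4, 0], [3.8, 4.4, 0], [0, 0, 0], [0, 0, 0]], yaw=[0, 0, 0, 0, 10, 10, 10, 10], jaw=[-1, -1, -1, -1, -1, -1, -1, -1])

```text
time_s: 3.2
ee_pos: [0.4355, 0.0357, 0.4347]
orientation: [-2.634, 1.703, -0.007]
force: [-0.7, -1.3, 0.1]
gripper_width: 0.998
```

Emit:
step_arm(offset=[[5.5, 0.65, 0], [5.5, 0.65, 0], [5.5, 0.65, 0], [5.5, 0.65, 0], [5.5, 0.65, 0], [5, 0.6, 5], [2, 0.6, 6], [0, 0, 6]], yaw=[0, 0, 0, 0, 0, 0, 0, 0], jaw=[-1, -1, -1, -1, -1, -1, -1, -1])

```text
time_s: 4.2
ee_pos: [0.5409, -0.3026, 0.273]
orientation: [-2.627, 1.702, -0.026]
force: [0.9, -0.5, -0.6]
gripper_width: 1.0
```

Run:
```python
from h import *
np.set_printoptions(precision=3,suppress=True)
st()
im=env.get_image("wrist"); save(im,"w1.png",s=1.4)
print(im["fov_y"],im["cx"],im["cy"],im["T"])
hsv=cv2.cvtColor(im["image"],cv2.COLOR_RGB2HSV)
g=cv2.inRange(hsv,(45,100,40),(75,255,255))
n,l,s,c=cv2.connectedComponentsWithStats(g)
for i in range(1,n):
    if s[i,4]>40:
        ys,xs=np.where(l==i); P=np.array([onz(im,x,y,.016,True) for x,y in zip(xs,ys)])[:,:2]
        m=P.mean(0); u=np.linalg.svd(P-m)[2][0]; q=(P-m)@u; print(s[i],c[i],m,u,np.degrees(np.arctan2(u[1],u[0])),"len",np.ptp(q),np.ptp((P-m)@[-u[1],u[0]]))
for r in env.recognise(im,"paddle_eye")[:2]: print(r)
```

```text
t 4.2 p [ 0.541 -0.303  0.273] R [[0.408, -0.913, 0.02], [-0.913, -0.409, 0.0], [0.008, -0.018, -1.0]] F [ 0.9 -0.5 -0.6] w 1.0
65.70646984690485 278.25728585145407 211.99614503833257 [[-0.913 -0.395 -0.105  0.572]
 [-0.408  0.87   0.277 -0.38 ]
 [-0.018  0.295 -0.955  0.432]
 [ 0.     0.     0.     1.   ]]
[279 137  13  10 123] [284.951 141.455] [ 0.557 -0.349] [-0.923 -0.384] -157.43270241945157 len 0.015536472102891226 0.011939809467950297
[279 148  13  35 425] [284.579 164.866] [ 0.545 -0.321] [ 0.403 -0.915] -66.23708147260702 len 0.044702984969143975 0.015541389404114559
[278 185  13   8  96] [284.365 188.385] [ 0.532 -0.292] [-0.926 -0.378] -157.80438602255725 len 0.015975377946262904 0.009924746434941869
[360 189  29  34 299] [373.883 206.064] [ 0.411 -0.321] [0.208 0.978] 78.01374743347202 len 0.05292746489065865 0.012522880092861996
{'location': [0.4111, -0.3145, 0.0126], 'confidence': 0.92}
{'location': [0.5467, -0.3313, 0.016], 'confidence': 0.69}
```

View pics/w1.png

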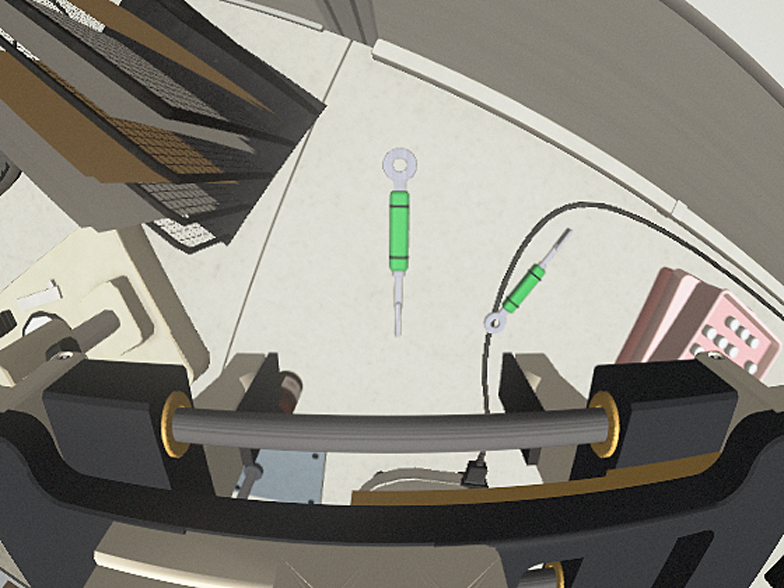

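Emit:
step_arm(offset=[[4.1, 0.4, 3], [0, 0, 5], [0, 0, 5], [0, 0, 5], [0, 0, 4], [0, 0, 2], [0, 0, 0.5], [0, 0, 0]], yaw=[0, 0, 0, 0, 0, 0, 0, 0], jaw=[-0.2, -0.2, -0.2, -0.2, -0.2, -0.2, -0.2, -0.2])

```text
time_s: 5.3
ee_pos: [0.5714, -0.3438, 0.0406]
orientation: [-2.636, 1.689, -0.051]
force: [-0.6, -0.1, 1.3]
gripper_width: 0.602
```

Run:
```python
from h import *
s=st()
Rm=R.from_rotvec(s["orientation"]).as_matrix()
print("move cm",np.round(100*Rm.T@(np.array([.554,-.3425,.005])-s["ee_pos"]),2), "ang",np.degrees(np.arctan2(Rm[1,0],Rm[0,0])))
```

```text
t 5.3 p [ 0.5714 -0.3438  0.0406] R [[0.417, -0.908, 0.033], [-0.908, -0.418, -0.009], [0.022, -0.026, -0.999]] F [-0.6 -0.1  1.3] w 0.602
move cm [-0.92  1.61  3.5 ] ang -65.31672859275844
```

Emit:
step_arm(offset=[[-0.9, 1.6, 0], [0, 0, 2.4], [0, 0, 1], [0, 0, 0]], yaw=[0, 0, 0, 0], jaw=[-0.2, -0.2, -0.2, -0.2])

```text
time_s: 5.8
ee_pos: [0.5554, -0.3435, 0.0121]
orientation: [-2.635, 1.687, -0.064]
force: [-0.6, 0.7, 0.2]
gripper_width: 0.604
```

Run:
```python
from h import *
s=st()
Rm=R.from_rotvec(s["orientation"]).as_matrix()
print("move cm",np.round(100*Rm.T@(np.array([.554,-.3425,.005])-s["ee_pos"]),2), "ang",np.degrees(np.arctan2(Rm[1,0],Rm[0,0])))
```

```text
t 5.8 p [ 0.5554 -0.3435  0.0121] R [[0.418, -0.908, 0.041], [-0.908, -0.419, -0.012], [0.028, -0.033, -0.999]] F [-0.6  0.7  0.2] w 0.604
move cm [-0.17  0.11  0.7 ] ang -65.28046712107665
```

Emit:
step_arm(offset=[[-0.1, 0.1, 0.6], [0, 0, 0], [0, 0, 0], [0, 0, 0], [0, 0, 0]], yaw=[0, 0, 0, 0, 0], jaw=[-0.2, 1, 1, 1, 1], grip_force=3)

```text
time_s: 6.42
ee_pos: [0.5553, -0.3435, 0.0078]
orientation: [-2.635, 1.686, -0.069]
force: [0.8, -0.4, 1.0]
gripper_width: 0.202
```

Emit:
step_arm(offset=[[0, 0, -1], [-0.1, 0, -1], [-0.2, 0, -1], [-0.3, 0, -1]], yaw=[0, 0, 0, 0], jaw=[1, 1, 1, 1])

```text
time_s: 6.92
ee_pos: [0.5504, -0.3372, 0.0498]
orientation: [-2.635, 1.687, -0.067]
force: [-0.3, 0.4, -2.0]
gripper_width: 0.206
```

Run:
```python
from h import *
np.set_printoptions(precision=3,suppress=True)
st()
im=env.get_image("scene"); w=env.get_image("wrist")
a=cv2.resize(im["image"][240:340,330:450,::-1],(480,400),interpolation=cv2.INTER_CUBIC)
b=cv2.resize(w["image"][100:300,190:390,::-1],(400,400))
cv2.imwrite("pics/l1.png",cv2.resize(np.hstack([a,b]),(800,364)))
```

```text
t 6.925 p [ 0.55  -0.337  0.05 ] R [[0.418, -0.907, 0.043], [-0.908, -0.419, -0.013], [0.029, -0.034, -0.999]] F [-0.3  0.4 -2. ] w 0.206
```

View pics/l1.png

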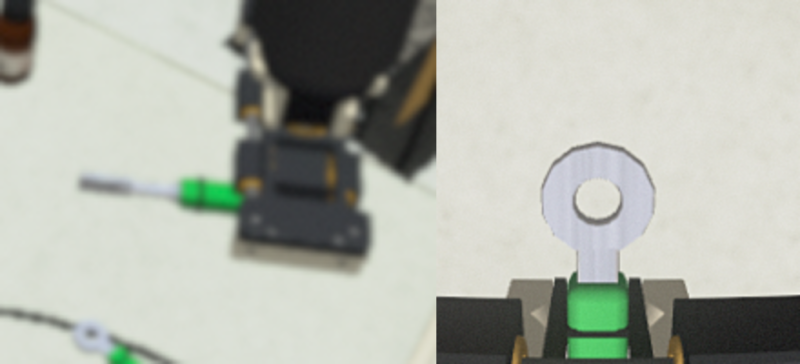

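```bash
cat >> h.py <<'E'
def pitch(gx=0.024,pz=0.0,name=None,nq="paddle_eye"):
    """fit pitch th (eye up +) and gx (grip position along handle) from wrist-camera eye outline + scene tip"""
    from scipy.optimize import least_squares
    s=env.observe(); Rm=R.from_rotvec(s["orientation"]).as_matrix(); p=np.array(s["ee_pos"])
    w=env.get_image("wrist")
    hsv=cv2.cvtColor(w["image"],cv2.COLOR_RGB2HSV)
    m=env.regions_of(w,nq)
    cand=[]
    for r in m[:3]:
        ys,xs=np.where(r["pixels"]); cand.append((r["confidence"],len(xs),xs.mean(),ys.mean(),xs.min(),xs.max(),ys.min(),ys.max()))
    print(np.round(cand,1).tolist())
    for th in range(-20,71,10):
        c,sn=np.cos(np.radians(th)),np.sin(np.radians(th))
        X=lambda d,z=0,y=0: p+Rm@np.array([d*c-z*sn, y, pz-(d*sn+z*c)])
        e=X(.062-gx); 
        print(th,"eye",np.round(proj(w,e,True),1),"wid",round(proj(w,X(.062-gx,0,.016),True)[0]-proj(w,X(.062-gx,0,-.016),True)[0],1),"ytop",round(proj(w,X(.078-gx,.0035),True)[1],1))
    return w
E
python3 - <<'E'
from h import *
np.set_printoptions(precision=3,suppress=True)
w=pitch()
im=env.get_image("scene")
print("tip z5/z50",onz(im,352,290,.005),onz(im,352,290,.05))
s=env.observe(); Rm=R.from_rotvec(s["orientation"]).as_matrix(); p=np.array(s["ee_pos"])
for th in range(-10,41,10):
    c,sn=np.cos(np.radians(th)),np.sin(np.radians(th)); print(th,proj(im,p+Rm@np.array([-.129*c,0,.129*sn])))
E
```

```text
[[0.9, 798.0, 459.6, 298.1, 426.0, 493.0, 257.0, 340.0], [0.6, 5331.0, 278.4, 249.4, 248.0, 309.0, 178.0, 350.0]]
-20 eye [277.5 202.2] wid 58.4 ytop 172.2
-10 eye [277.4 202.4] wid 60.6 ytop 172.0
0 eye [277.4 204.8] wid 63.0 ytop 175.1
10 eye [277.4 209.8] wid 65.4 ytop 182.2
20 eye [277.4 217.3] wid 67.8 ytop 193.4
30 eye [277.4 227.3] wid 70.0 ytop 209.1
40 eye [277.3 239.6] wid 71.8 ytop 228.8
50 eye [277.3 253.6] wid 73.1 ytop 251.6
60 eye [277.3 268.6] wid 73.8 ytop 276.0
70 eye [277.3 283.8] wid 73.8 ytop 300.0
tip z5/z50 [ 0.523 -0.208  0.005] [ 0.492 -0.219  0.05 ]
-10 [354.407 285.002]
0 [352.859 290.039]
10 [352.927 295.148]
20 [354.55  300.181]
30 [357.633 305.006]
40 [362.051 309.502]
```

Gravity alone didn't pitch the paddle: the fit gives about 0–4°, so it is carried level. I'll use the peg tip as a fixed stop to turn it in the fingers. First I'm carrying it high to the stand and turning the eye toward +x.

Emit:
step_arm(offset=[[0, 0, -4], [0, 0, -6], [0, 0, -6], [0, 0, -6], [0, 0, -6], [0, 0, -6], [0, 0, -4], [-1.3, -5.5, 0]], yaw=[0, -10, -10, -10, -10, -10, -10, -5], jaw=[1, 1, 1, 1, 1, 1, 1, 1], grip_force=20)

```text
time_s: 8.18
ee_pos: [0.524, -0.2782, 0.4325]
orientation: [3.132, 0.043, 0.047]
force: [0.8, 1.4, -2.6]
gripper_width: 0.198
```

Emit:
step_arm(offset=[[-1.3, -5.5, 0], [-1.3, -5.5, 0], [-1.3, -5.5, 0], [-1.3, -5.5, 0], [-1.3, -5, 0], [0, 0, 0], [0, 0, 0]], yaw=[0, 0, 0, 0, 0, 0, 0], jaw=[1, 1, 1, 1, 1, 1, 1])

```text
time_s: 9.05
ee_pos: [0.4477, -0.0003, 0.4249]
orientation: [3.134, 0.05, 0.042]
force: [0.9, -0.6, -0.4]
gripper_width: 0.202
```

Run:
```python
from h import *
np.set_printoptions(precision=3,suppress=True)
st()
w=env.get_image("wrist"); save(w,"w2.png")
im=env.get_image("scene"); sd=env.get_image("side")
a=cv2.resize(im["image"][150:250,240:340,::-1],(400,400),interpolation=cv2.INTER_CUBIC)
b=cv2.resize(sd["image"][170:270,260:360,::-1],(400,400),interpolation=cv2.INTER_CUBIC)
ww=w["image"][:,:,::-1]
cv2.imwrite("pics/p1.png",np.vstack([np.hstack([a,b]),cv2.resize(ww[60:200,140:420],(800,400))[:, :]])[:800:1,:][:600] if False else np.hstack([np.vstack([a,b])[:,:][::1],cv2.resize(ww,(800,600))[:, :1]])[:1])
cv2.imwrite("pics/p1.png",np.hstack([cv2.resize(np.vstack([a,b]),(300,600)),cv2.resize(ww[:, 30:530],(500,420)).copy() if False else cv2.copyMakeBorder(ww[:,30:530],0,180,0,0,cv2.BORDER_CONSTANT)]))
np.savez("cams.npz",wT=w["T"],sT=im["T"],dT=sd["T"])
for q in ["peg","peg_tip","peg_balls"]:
  for n,i in (("w",w),("sc",im),("sd",sd)):
    for r in env.recognise(i,q)[:2]: print(q,n,r["confidence"],r["location"],proj(i,r["location"],n=="w"))
```

```text
t 9.05 p [ 0.448 -0.     0.425] R [[0.999, 0.032, 0.027], [0.032, -0.999, -0.007], [0.027, 0.008, -1.0]] F [ 0.9 -0.6 -0.4] w 0.202Traceback (most recent call last):
  File "<stdin>", line 9, in <module>
    return _nx.concatenate(arrs, 1, dtype=dtype, casting=casting)
           ~~~~~~~~~~~~~~~^^^^^^^^^^^^^^^^^^^^^^^^^^^^^^^^^^^^^^^
ValueError: all the input array dimensions except for the concatenation axis must match exactly, but along dimension 0, the array at index 0 has size 800 and the array at index 1 has size 600
```

```bash
cat >> h.py <<'E'
def trio(name,sc=(240,150),sd=(260,170),wc=(130,60,430,260),n=100):
    w=env.get_image("wrist"); im=env.get_image("scene"); d=env.get_image("side")
    g=lambda i,c:cv2.resize(i["image"][c[1]:c[1]+n,c[0]:c[0]+n,::-1],(300,300),interpolation=cv2.INTER_CUBIC)
    W=cv2.resize(w["image"][wc[1]:wc[3],wc[0]:wc[2],::-1],(500,600*500//600 if False else int(500*(wc[3]-wc[1])/(wc[2]-wc[0]))),interpolation=cv2.INTER_CUBIC)
    W=cv2.copyMakeBorder(W,0,max(0,600-W.shape[0]),0,0,cv2.BORDER_CONSTANT)[:600]
    cv2.imwrite("pics/"+name,np.hstack([np.vstack([g(im,sc),g(d,sd)]),W])); return w,im,d
E
python3 - <<'E'
from h import *
np.set_printoptions(precision=3,suppress=True)
w,im,sd=trio("p1.png",wc=(130,0,430,360))
for q in ["peg","peg_tip","peg_balls","stand"]:
  for n,i in (("w",w),("sc",im),("sd",sd)):
    for r in env.recognise(i,q)[:2]: print(q,n,r["confidence"],r["location"],proj(i,r["location"],n=="w"))
E
```

```text
peg w 0.97 [0.5525, -0.0016, 0.2492] [278.232  95.304]
peg w 0.51 [0.4826, 0.2734, -0.0008] [132.244 145.076]
peg sd 0.6 [0.4054, -0.0066, 0.4286] [232.849 147.911]
peg sd 0.55 [0.5498, 0.0005, 0.2511] [293.141 201.758]
peg_tip w 0.63 [0.5525, -0.0019, 0.2488] [278.524  95.342]
peg_tip sc 0.66 [0.5535, -0.0034, 0.2431] [294.306 184.416]
peg_tip sc 0.53 [0.5075, 0.2268, 0.0178] [215.247 219.295]
peg_tip sd 0.49 [0.5495, 0.0014, 0.2491] [292.993 202.181]
peg_balls w 0.59 [0.5525, 0.0023, 0.2457] [274.396  95.453]
peg_balls sc 0.4 [0.5491, -0.0042, 0.2443] [293.615 185.214]
peg_balls sd 0.67 [0.5564, -0.0034, 0.2474] [295.778 203.505]
peg_balls sd 0.42 [0.4055, -0.009, 0.4272] [232.962 148.903]
stand w 0.73 [0.5618, 0.0047, 0.0112] [273.54  100.172]
stand sc 0.94 [0.5768, 0.0051, 0.014] [293.608 238.516]
stand sd 0.64 [0.5654, -0.0018, 0.0169] [299.06  264.745]
```

View pics/p1.png

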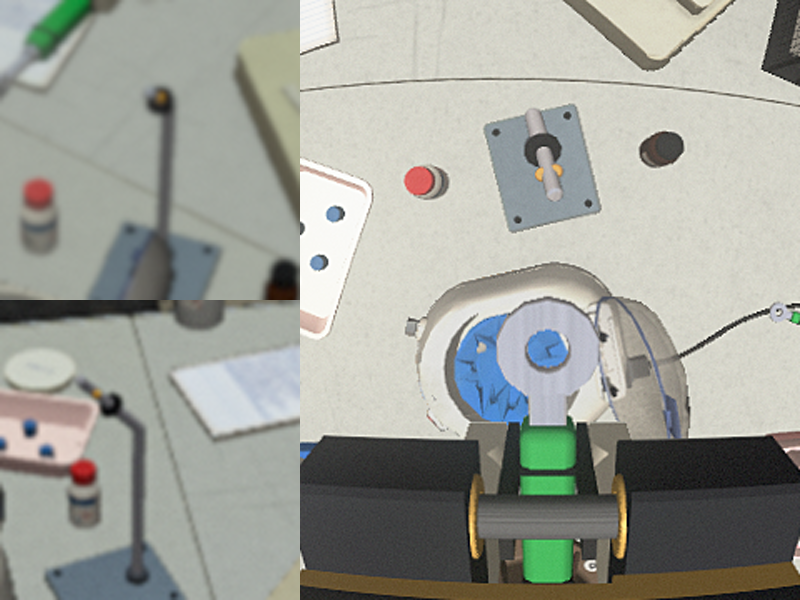

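```bash
cat > fit.py <<'E'
from h import *
from scipy.optimize import least_squares
np.set_printoptions(precision=4,suppress=True)
w=env.get_image("wrist"); sd=env.get_image("side")
W=lambda u,v:np.array([(u-300)/1.6667+130,v/1.6667])
S=lambda u,v:np.array([u/3+260,(v-300)/3+170])
def pts(q):
    x,y,a=q[:3]; c,s=np.cos(a),np.sin(a)
    T=lambda l:np.array([x+c*l[0]-s*l[1],y+s*l[0]+c*l[1],l[2]])
    d=np.array([-np.cos(np.radians(50)),0,np.sin(np.radians(50))])
    tip=T(np.array([0,0,.24])+.045*d); col=T(np.array([0,0,.24])-.003*d); balls=T(np.array([0,0,.24])+.022*d)
    return tip,col,balls,T
obs_w={"tip":W(556,195),"col":W(543,149)}
def res(q):
    tip,col,b,T=pts(q)
    r=[proj(w,tip,True)-obs_w["tip"],proj(w,col,True)-obs_w["col"],proj(w,b,True)-W(549,174)]
    r+=[(proj(sd,tip)-S(80,381))*1.0,(proj(sd,col)-S(110,405))*1.0]
    return np.concatenate(r)
if __name__=="__main__":
    r=least_squares(res,[.565,0,0]); print(r.x,np.degrees(r.x[2])); print(res(r.x).reshape(-1,2))
    tip,col,b,T=pts(r.x); print("tip",tip,"col",col)
    F=np.array([onz(w,*W(*p),.012,True) for p in [(486,125),(574,104),(600,211),(512,231)]]); print(F)
    cen=F.mean(0); e=F[0]-F[3]+F[1]-F[2]; print("foot",cen,np.degrees(np.arctan2(e[1],e[0])),np.linalg.norm(F[0]-F[3]),np.linalg.norm(F[1]-F[0]))
E
python3 fit.py
```

```text
[0.5573 0.0018 0.2764] 15.839257971261251
[[ 0.054   0.3539]
 [-0.1554  0.3427]
 [ 0.2042 -1.0814]
 [-0.9044 -0.3743]
 [-0.1396  0.1156]]
tip [ 0.5295 -0.0061  0.2745] col [0.5592 0.0023 0.2377]
[[ 0.6058  0.0626  0.012 ]
 [ 0.6307 -0.0282  0.012 ]
 [ 0.5176 -0.0592  0.012 ]
 [ 0.4933  0.0325  0.012 ]]
foot [0.5619 0.0019 0.012 ] 15.1610091649676 0.11651028704345083 0.0941240573190355
```

Emit:
step_arm(offset=[[0, 0, 0], [0, 0, 0], [2, 1.4, 3], [2, 1.4, 3], [0, 0, 3], [0, 0, 2], [0, 0, 0]], yaw=[-7, -6.7, 0, 0, 0, 0, 0], jaw=[1, 1, 1, 1, 1, 1, 1], grip_force=6)

```text
time_s: 10.92
ee_pos: [0.499, -0.0172, 0.3143]
orientation: [3.101, 0.436, 0.044]
force: [-0.6, -0.2, -0.4]
gripper_width: 0.203
```

```bash
cat > near.py <<'E'
from h import *
np.set_printoptions(precision=4,suppress=True)
import sys
s=st(); Rm=R.from_rotvec(s["orientation"]).as_matrix(); p=np.array(s["ee_pos"])
print("yaw",np.degrees(np.arctan2(Rm[1,0],Rm[0,0])))
tip=np.array([.5295,-.0061,.2745])
w,im,sd=trio(sys.argv[1],wc=(180,60,380,300))
print("tip px pred",proj(w,tip,True), "crop", (proj(w,tip,True)-[180,60])*2.5+[300,0])
b=np.array([np.cos(np.radians(15.5)),np.sin(np.radians(15.5)),0])
print("tcp rel tip (back,left,up) mm",1000*np.array([(p-tip)@b,(p-tip)@[-b[1],b[0],0],(p-tip)[2]]))
r=env.regions_of(w,"paddle_eye")
for q in r[:2]:
    ys,xs=np.where(q["pixels"]); print(q["confidence"],xs.min(),xs.max(),ys.min(),ys.max())
E
python3 near.py n1.png
```

```text
t 10.925 p [ 0.499  -0.0172  0.3143] R [[0.961, 0.275, 0.029], [0.276, -0.961, -0.006], [0.027, 0.014, -1.0]] F [-0.6 -0.2 -0.4] w 0.203
yaw 16.006920425403678
tip px pred [270.8105 193.7001] crop [527.0263 334.2501]
tcp rel tip (back,left,up) mm [-32.3652  -2.5468  39.7675]
0.67 406 452 258 288
0.59 248 309 178 350
```

View pics/n1.png

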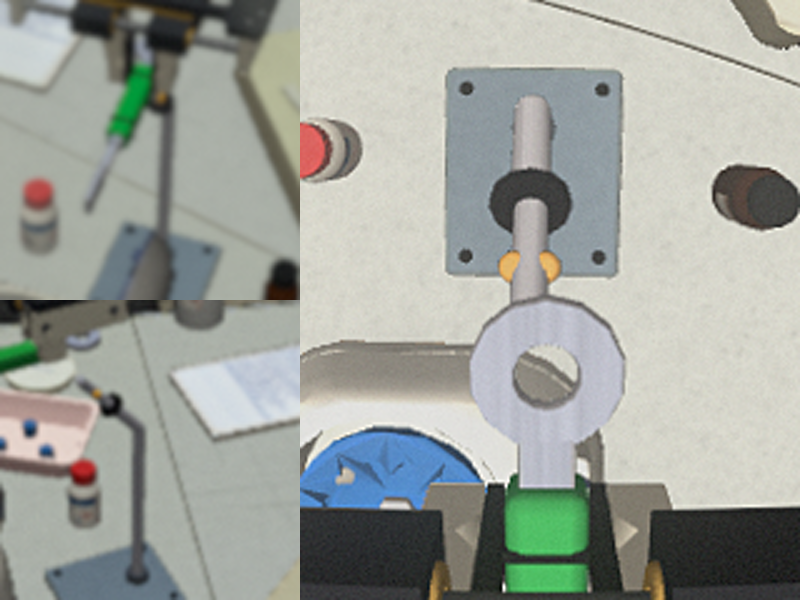

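Emit:
step_arm(offset=[[-0.3, -0.25, 1.5], [-0.2, 0, 1.3], [0, 0, 0.3], [0, 0, 0]], yaw=[0.3, 0, 0, 0], jaw=[1, 1, 1, 1])

```text
time_s: 11.62
ee_pos: [0.4955, -0.0157, 0.2848]
orientation: [3.103, 0.428, 0.055]
force: [-0.3, 0.6, -1.2]
gripper_width: 0.208
```

```bash
python3 near.py n2.png
```

```text
t 11.625 p [ 0.4955 -0.0157  0.2848] R [[0.962, 0.271, 0.036], [0.271, -0.963, -0.004], [0.034, 0.013, -0.999]] F [-0.3  0.6 -1.2] w 0.208
yaw 15.73287391682135
tip px pred [274.6058 200.71  ] crop [536.5145 351.775 ]
tcp rel tip (back,left,up) mm [-35.318   -0.1318  10.2824]
0.9 248 309 178 350
0.51 420 449 267 288
```

Emit:
step_arm(offset=[[-0.2, 0, 0.3], [0.05, 0, 0.5], [0.08, 0, 0.45], [0.08, 0, 0.45], [0.13, 0, 0.42], [0.13, 0, 0.42], [0, 0, 0]], yaw=[0, 0, 0, 0, 0, 0, 0], jaw=[1, 1, 1, 1, 1, 1, 1])

```text
time_s: 12.7
ee_pos: [0.5, -0.0145, 0.2584]
orientation: [3.104, 0.429, 0.058]
force: [0.3, -0.8, -1.3]
gripper_width: 0.205
```

```bash
python3 near.py n3.png
```

```text
t 12.7 p [ 0.5    -0.0145  0.2584] R [[0.962, 0.271, 0.038], [0.271, -0.963, -0.003], [0.036, 0.013, -0.999]] F [ 0.3 -0.8 -1.3] w 0.205
yaw 15.73797098342284
tip px pred [274.6491 223.7193] crop [536.6227 409.2983]
tcp rel tip (back,left,up) mm [-30.683   -0.1915 -16.0616]
0.55 245 311 187 350
```

View pics/n3.png

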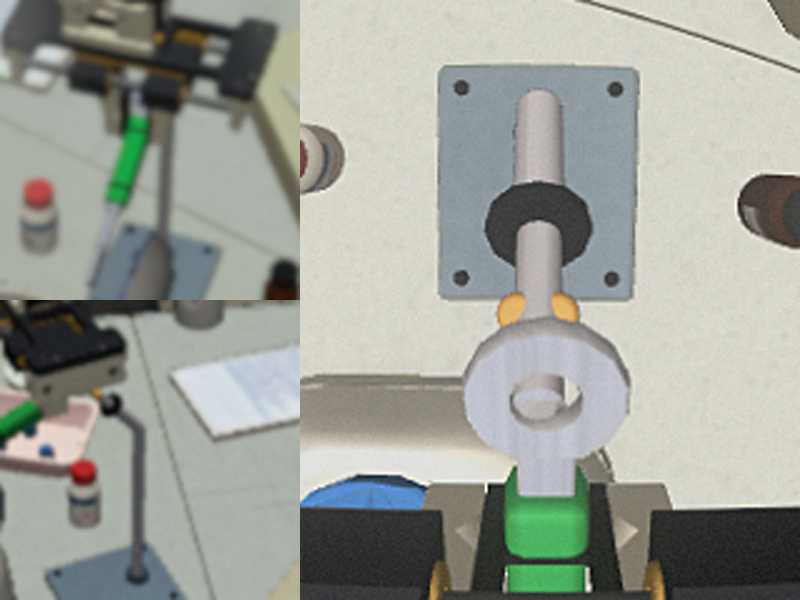

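The peg tip is in the eye, with the hole at crop (547,397), and the paddle is turning in the fingers as planned. I'm continuing the same motion.

Emit:
step_arm(offset=[[0.08, -0.1, 0.42], [0.15, 0, 0.42], [0.18, 0, 0.42], [0.2, 0, 0.42], [0.15, 0, 0.3], [0, 0, 0]], yaw=[0, 0, 0, 0, 0, 0], jaw=[1, 1, 1, 1, 1, 1])

```text
time_s: 13.65
ee_pos: [0.5092, -0.0112, 0.2387]
orientation: [3.104, 0.429, 0.062]
force: [0.4, 1.4, -0.3]
gripper_width: 0.205
```

```bash
python3 near.py n4.png; python3 -c "
from h import *
pitch()"
```

```text
t 13.65 p [ 0.5092 -0.0112  0.2387] R [[0.962, 0.271, 0.04], [0.271, -0.963, -0.002], [0.038, 0.013, -0.999]] F [ 0.4  1.4 -0.3] w 0.205
yaw 15.748944940949384
tip px pred [276.4953 259.8304] crop [541.2381 499.5761]
tcp rel tip (back,left,up) mm [-20.962    0.4977 -35.7799]
0.7 242 314 208 332
0.39 463 476 311 318
[[1.0, 3452.0, 278.4, 246.3, 243.0, 313.0, 208.0, 331.0], [0.6, 60.0, 470.3, 314.4, 464.0, 476.0, 311.0, 318.0]]
-20 eye [274.9 198.6] wid 58.5 ytop 168.6
-10 eye [274.7 198.7] wid 60.8 ytop 168.2
0 eye [274.6 201.1] wid 63.2 ytop 171.2
10 eye [274.5 205.9] wid 65.6 ytop 178.0
20 eye [274.4 213.4] wid 68.0 ytop 189.1
30 eye [274.3 223.3] wid 70.2 ytop 204.6
40 eye [274.2 235.5] wid 72.0 ytop 224.2
50 eye [274.1 249.5] wid 73.4 ytop 247.1
60 eye [274.1 264.6] wid 74.1 ytop 271.6
70 eye [274.1 279.9] wid 74.1 ytop 295.8
```

View pics/n4.png

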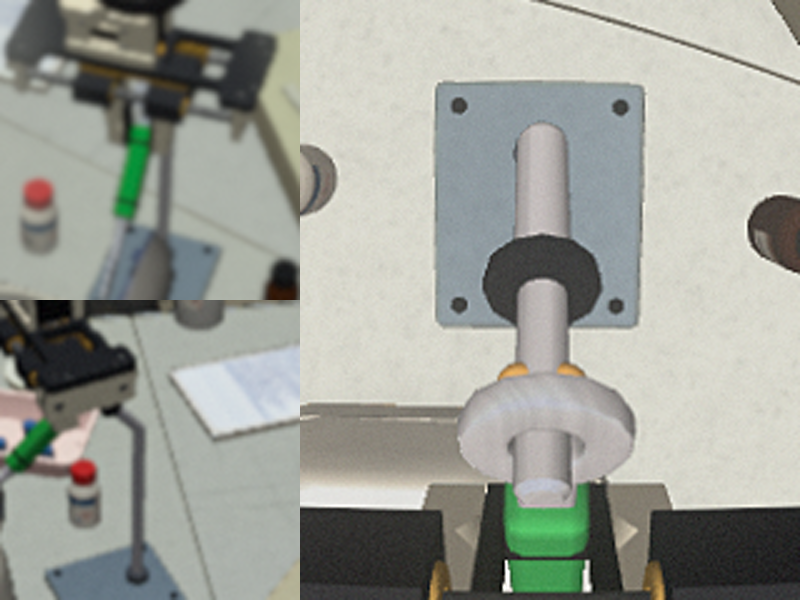

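The eye is threaded to just above the balls, with the paddle pitched about 33°. I'm withdrawing along the peg with a firm grip and going to the tray.

Emit:
step_arm(offset=[[0, 0, 0], [-0.61, 0, -0.77], [-0.61, 0, -0.77], [-0.61, 0, -0.77], [-0.61, 0, -0.77], [-0.6, 0, -2], [0, 0, -3], [0, 0, -1]], yaw=[0, 0, 0, 0, 0, 0, 0, 0], jaw=[1, 1, 1, 1, 1, 1, 1, 1], grip_force=40)

```text
time_s: 14.95
ee_pos: [0.4715, -0.021, 0.3332]
orientation: [3.104, 0.428, 0.06]
force: [0.3, 0.8, -2.4]
gripper_width: 0.203
```

Emit:
step_arm(offset=[[-0.5, -5.5, 0], [-0.5, -5.5, 0], [0, -5.5, 0], [0, -5.5, 0], [0, -5.5, 0], [0, 0, 0], [0, 0, 0]], yaw=[0, 0, 0, 0, 0, 0, 0], jaw=[1, 1, 1, 1, 1, 1, 1])

```text
time_s: 15.82
ee_pos: [0.3832, 0.2462, 0.327]
orientation: [3.104, 0.421, 0.056]
force: [-0.3, 0.1, -1.6]
gripper_width: 0.196
```

```bash
cat > tray.py <<'E'
from h import *
import sys
np.set_printoptions(precision=4,suppress=True)
def look():
    w=env.get_image("wrist")
    hsv=cv2.cvtColor(w["image"],cv2.COLOR_RGB2HSV)
    b=cv2.inRange(hsv,(100,90,40),(120,255,255))
    n,l,s,c=cv2.connectedComponentsWithStats(b); out=[]
    for i in range(1,n):
        if 40<s[i,4]<1500:
            p=onz(w,*c[i],.013,True)
            if .36<p[0]<.62 and .14<p[1]<.38: out.append(p[:2]); print("bead",s[i][2:],c[i].round(1),p)
    return w,np.array(out)
if __name__=="__main__":
    s=st(); w,B=look(); save(w,sys.argv[1],s=1.4)
    m=env.regions_of(w,"tray")
    for r in m[:2]:
        q=r["pixels"].astype(np.uint8); cs,_=cv2.findContours(q,cv2.RETR_EXTERNAL,cv2.CHAIN_APPROX_NONE); cc=max(cs,key=cv2.contourArea).reshape(-1,2)
        P=np.array([onz(w,*p,.034,True)[:2] for p in cc]).astype(np.float32)
        print(r["confidence"],cv2.minAreaRect(P*1000)); print(cv2.boxPoints(cv2.minAreaRect(P)))
E
python3 tray.py t1.png; python3 -c "
from h import *
pitch()"
```

```text
t 15.825 p [0.3832 0.2462 0.327 ] R [[0.963, 0.266, 0.037], [0.266, -0.964, -0.004], [0.034, 0.014, -0.999]] F [-0.3  0.1 -1.6] w 0.196
bead [11 11 46] [255.7 131.4] [0.4384 0.2885 0.013 ]
0.98 ((479.865966796875, 263.3460998535156), (124.77725982666016, 184.7642822265625), 69.16632843017578)
[[0.3713 0.2379]
 [0.544  0.1722]
 [0.5884 0.2888]
 [0.4157 0.3545]]
[[0.8, 4191.0, 278.4, 247.0, 243.0, 314.0, 208.0, 333.0]]
-20 eye [274.9 198.7] wid 58.5 ytop 168.6
-10 eye [274.8 198.7] wid 60.8 ytop 168.2
0 eye [274.6 201.1] wid 63.2 ytop 171.2
10 eye [274.5 206. ] wid 65.6 ytop 178.0
20 eye [274.4 213.4] wid 68.0 ytop 189.1
30 eye [274.3 223.3] wid 70.2 ytop 204.6
40 eye [274.2 235.6] wid 72.1 ytop 224.3
50 eye [274.1 249.6] wid 73.4 ytop 247.1
60 eye [274.1 264.6] wid 74.1 ytop 271.6
70 eye [274.1 279.9] wid 74.1 ytop 295.9
```

View pics/t1.png

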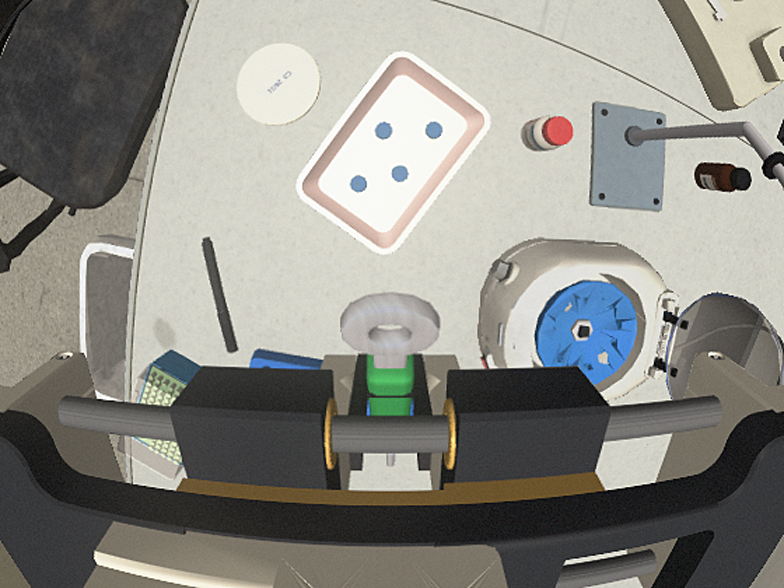

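Run:
```python
from h import *
w=env.get_image("wrist")
B=np.array([onz(w,u/1.4,v/1.4,.014,True)[:2] for u,v in [(433,130),(383,130),(400,173),(358,184)]])
c=np.array([.48,.2633]); a=np.radians(-20.83)
L=np.array([np.cos(a),np.sin(a)]); M=np.array([-L[1],L[0]])
print(B.round(3)); print("L,M mm",np.round(1000*np.c_[(B-c)@L,(B-c)@M]))
np.save("beads0.npy",B)
```

```text
[[0.514 0.228]
 [0.5   0.278]
 [0.462 0.249]
 [0.439 0.288]]
L,M mm [[ 45. -20.]
 [ 14.  21.]
 [-12. -20.]
 [-47.   8.]]
```

Emit:
step_arm(offset=[[0, 0, 0], [0, 0, 0], [0, 0, 0], [0, 0, 0], [5.7, -0.4, 0], [5.7, -0.4, 0], [5.7, -0.4, 0], [5.7, -0.4, 0]], yaw=[9.1, 9.1, 9.1, 9, 0, 0, 0, 0], jaw=[1, 1, 1, 1, 1, 1, 1, 1])

```text
time_s: 17.08
ee_pos: [0.6066, 0.1662, 0.3394]
orientation: [-3.07, 0.611, -0.064]
force: [0.0, 1.4, -0.6]
gripper_width: 0.201
```

Emit:
step_arm(offset=[[0, 0, 5], [0, 0, 5], [0, 0, 4], [0, 0, 0]], yaw=[0, 0, 0, 0], jaw=[1, 1, 1, 1])

```text
time_s: 17.58
ee_pos: [0.6183, 0.1596, 0.1947]
orientation: [-3.068, 0.63, -0.064]
force: [0.4, -0.6, -0.5]
gripper_width: 0.197
```

```bash
cat > corner.py <<'E'
from h import *
import sys
np.set_printoptions(precision=1,suppress=True)
s=st(); Rm=R.from_rotvec(s["orientation"]).as_matrix(); p=np.array(s["ee_pos"])
c=np.array([.48,.2633]); a=np.radians(-20.83); L=np.array([np.cos(a),np.sin(a)]); M=np.array([-L[1],L[0]])
k=p+Rm@np.array([-.1033,0,.0778])
print("yaw",np.degrees(np.arctan2(Rm[1,0],Rm[0,0])),"corner L,M,z mm",1000*np.r_[(k[:2]-c)@L,(k[:2]-c)@M,k[2]])
im=env.get_image("scene"); print("corner px scene",proj(im,k)); 
if len(sys.argv)>1:
    q=proj(im,k).astype(int); x,y=max(0,q[0]-50),max(0,q[1]-45); save(im,sys.argv[1],(x,y,x+110,y+80),6); print("crop origin",x,y)
E
python3 corner.py c1.png
```

```text
t 17.575 p [0.6 0.2 0.2] R [[0.918, -0.394, 0.042], [-0.394, -0.919, 0.001], [0.038, -0.017, -0.999]] F [ 0.4 -0.6 -0.5] w 0.197
yaw -23.21603287959938 corner L,M,z mm [ 66.1 -42.2 113. ]
corner px scene [224.6 195.4]
crop origin 174 150
```

View pics/c1.png

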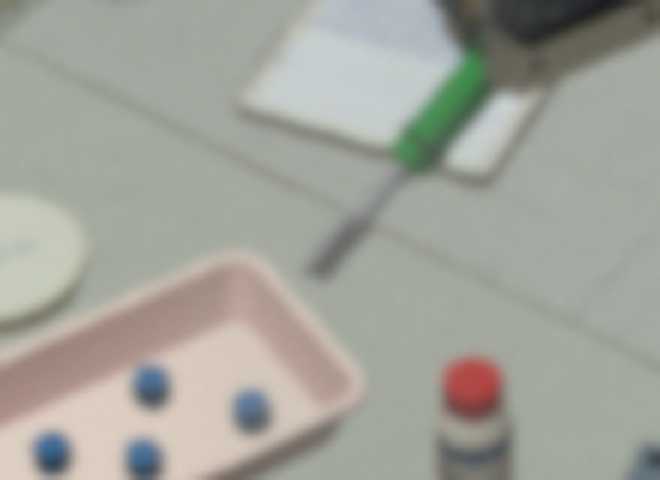

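Emit:
step_arm(offset=[[-1.4, -0.5, 0], [-1.4, -0.5, 2], [0, 0, 3], [0, 0, 2], [0, 0, 0]], yaw=[-1.2, -1.2, 0, 0, 0], jaw=[1, 1, 1, 1, 1])

```text
time_s: 18.25
ee_pos: [0.6046, 0.1857, 0.1381]
orientation: [-3.068, 0.553, -0.093]
force: [-0.2, 0.5, -1.1]
gripper_width: 0.199
```

```bash
python3 corner.py
```

```text
t 18.25 p [0.6 0.2 0.1] R [[0.935, -0.348, 0.063], [-0.349, -0.937, 0.011], [0.055, -0.033, -0.998]] F [-0.2  0.5 -1.1] w 0.199
yaw -20.471539176165265 corner L,M,z mm [ 45.1 -26.3  54.8]
corner px scene [216.6 209.8]
```

Emit:
step_arm(offset=[[-0.6, 1.2, 0], [0, 0, 2], [0, 0, 2], [0, 0, 0.8], [0, 0, 0]], yaw=[0, 0, 0, 0, 0], jaw=[1, 1, 1, 1, 1])

```text
time_s: 18.92
ee_pos: [0.5998, 0.1778, 0.0983]
orientation: [-3.06, 0.549, -0.109]
force: [0.3, 0.1, -0.2]
gripper_width: 0.2
```

```bash
python3 corner.py
```

```text
t 18.925 p [0.6 0.2 0.1] R [[0.935, -0.346, 0.075], [-0.348, -0.937, 0.018], [0.064, -0.043, -0.997]] F [ 0.3  0.1 -0.2] w 0.2
yaw -20.427633189824338 corner L,M,z mm [ 44.2 -34.6  14.1]
corner px scene [218.8 221.5]
```

Emit:
step_arm(offset=[[0, 0, 0.6], [0, 0, 0], [0, -1, 0], [0, -1, 0], [0, -1, 0], [0, -1, 0], [0, -1, 0], [0, -0.6, 0]], yaw=[0, 0, 0, 0, 0, 0, 0, 0], jaw=[1, 1, 1, 1, 1, 1, 1, 1])

```text
time_s: 19.98
ee_pos: [0.6232, 0.2341, 0.0982]
orientation: [-3.06, 0.545, -0.117]
force: [0.3, -0.1, -2.0]
gripper_width: 0.2
```

```bash
cat >> corner.py <<'E'
hsv=cv2.cvtColor(im["image"],cv2.COLOR_RGB2HSV)
b=cv2.inRange(hsv,(95,80,40),(125,255,255)); b[:190]=0;b[255:]=0;b[:,:140]=0;b[:,250:]=0
n,l,st_,cc=cv2.connectedComponentsWithStats(b)
for i in range(1,n):
    if st_[i,4]>5:
        q=onz(im,*cc[i],.013)[:2]; print("bead px",cc[i],st_[i,4],"LM",1000*np.array([(q-c)@L,(q-c)@M]))
E
python3 corner.py
```

```text
t 19.975 p [0.6 0.2 0.1] R [[0.936, -0.344, 0.079], [-0.346, -0.938, 0.018], [0.068, -0.044, -0.997]] F [ 0.3 -0.1 -2. ] w 0.2
yaw -20.290780323450257 corner L,M,z mm [46.5 26.2 13.6]
corner px scene [208.9 208.7]
bead px [200. 211.] 25 LM [20.7 33.3]
bead px [182.3 224.8] 16 LM [-47.2  14.3]
bead px [197.4 225.9] 15 LM [-14.  -13.8]
bead px [239.2 252.9] 65 LM [  31.3 -164.2]
```

Emit:
step_arm(offset=[[0, 0.4, -3], [0, 0, -3], [0, 0, 0]], yaw=[0, 0, 0], jaw=[1, 1, 1])

```text
time_s: 20.4
ee_pos: [0.6165, 0.2304, 0.1578]
orientation: [-3.061, 0.544, -0.114]
force: [-0.1, 1.4, -1.1]
gripper_width: 0.199
```

```bash
cat >> corner.py <<'E'
        print("   ext",st_[i][:4])
for q in [(45,35),(14,21),(30,30),(45,-20)]:
    pp=c+.001*(q[0]*L+(q[1]+6)*M); print(q,proj(im,np.r_[pp,.013]))
E
python3 corner.py
```

```text
t 20.4 p [0.6 0.2 0.2] R [[0.936, -0.343, 0.077], [-0.345, -0.938, 0.017], [0.067, -0.043, -0.997]] F [-0.1  1.4 -1.1] w 0.199
yaw -20.243448816681052 corner L,M,z mm [41.4 20.2 73.4]
corner px scene [206.6 196.1]
bead px [198.5 213.5] 12 LM [12.2 27. ]
   ext [197 212   4   4]
bead px [182.3 224.8] 16 LM [-47.2  14.3]
   ext [181 223   4   5]
bead px [197.4 225.9] 15 LM [-14.  -13.8]
   ext [196 224   4   5]
bead px [239.  252.9] 67 LM [  30.9 -163.8]
   ext [227 251  23   4]
(45, 35) [206.  206.1]
(14, 21) [199.  213.3]
(30, 30) [202.3 209.2]
(45, -20) [215.5 217.3]
```

```bash
cat > beads.py <<'E'
from h import *
np.set_printoptions(precision=1,suppress=True)
c=np.array([.48,.2633]); a=np.radians(-20.83); L=np.array([np.cos(a),np.sin(a)]); M=np.array([-L[1],L[0]])
im=env.get_image("scene"); I=im["image"].astype(int)
d=I[:,:,2]-I[:,:,0]  # blue - red
m=((d>18)).astype(np.uint8); m[:190]=0;m[248:]=0;m[:,:150]=0;m[:,226:]=0
n,l,s,cc=cv2.connectedComponentsWithStats(m)
for i in range(1,n):
    if s[i,4]>4:
        q=onz(im,*cc[i],.013)[:2]-.006*M; print("px",cc[i],s[i,2:],"LM",1000*np.array([(q-c)@L,(q-c)@M]))
E
python3 beads.py
```

```text
px [198.6 213.3] [ 6  6 23] LM [12.7 21.4]
px [212.1 213.1] [ 5  5 18] LM [45.6  0.2]
px [182.1 224.4] [ 5  6 25] LM [-47.1   9.9]
px [197.3 225.7] [ 5  6 24] LM [-13.8 -18.8]
```

Emit:
step_arm(offset=[[-0.2, 2, 0], [0, 2, 0], [0, 0, 3], [0, 0, 2.5], [0, 0, 0.7], [0, 0, 0]], yaw=[0, 0, 0, 0, 0, 0], jaw=[1, 1, 1, 1, 1, 1])

```text
time_s: 21.25
ee_pos: [0.6016, 0.1869, 0.0888]
orientation: [-3.065, 0.549, -0.107]
force: [-1.5, 1.1, 2.0]
gripper_width: 0.2
```

```bash
sed -i '/^hsv=/,$d' corner.py; python3 corner.py; python3 beads.py
```

```text
t 21.25 p [0.6 0.2 0.1] R [[0.936, -0.346, 0.072], [-0.347, -0.938, 0.014], [0.063, -0.038, -0.997]] F [-1.5  1.1  2. ] w 0.2
yaw -20.375411231383122 corner L,M,z mm [ 42.6 -26.    4.7]
corner px scene [217.  222.2]
px [198.5 213.2] [ 6  6 24] LM [12.7 21.9]
px [212.9 213.1] [ 5  5 16] LM [47.4 -1.1]
px [182.1 224.4] [ 5  6 25] LM [-47.1   9.9]
px [197.2 225.6] [ 5  6 25] LM [-13.9 -18.5]
```

Emit:
step_arm(offset=[[0, -1, -0.15], [0, -1, 0.04], [0, -1, 0.04], [0, -1, 0.04], [0, -1, 0.04], [0, -0.5, 0.03], [0, 0, 0]], yaw=[0, 0, 0, 0, 0, 0, 0], jaw=[1, 1, 1, 1, 1, 1, 1])

```text
time_s: 22.22
ee_pos: [0.6214, 0.2427, 0.0914]
orientation: [-3.066, 0.546, -0.107]
force: [-1.4, -3.0, 0.5]
gripper_width: 0.201
```

```bash
python3 corner.py; python3 beads.py
```

```text
t 22.225 p [0.6 0.2 0.1] R [[0.936, -0.344, 0.072], [-0.345, -0.938, 0.013], [0.063, -0.037, -0.997]] F [-1.4 -3.   0.5] w 0.201
yaw -20.246060559124736 corner L,M,z mm [41.3 32.9  7.2]
corner px scene [206.4 209.6]
px [200.2 210. ] [ 9 13 49] LM [23.1 30.6]
px [182.1 224.4] [ 5  6 25] LM [-47.1   9.9]
px [197.3 225.7] [ 5  6 24] LM [-13.8 -18.8]
```

Emit:
step_arm(offset=[[0, 0.3, -3], [0, 0, -0.8], [-1.7, -0.3, 0], [-1.7, -0.3, 0], [0, -0.2, 1.8], [0, 0, 1.8], [0, 0, 0]], yaw=[0, 0, 0, 0, 0, 0, 0], jaw=[1, 1, 1, 1, 1, 1, 1])

```text
time_s: 23.2
ee_pos: [0.5868, 0.2607, 0.0874]
orientation: [-3.065, 0.548, -0.103]
force: [-1.3, 0.5, 1.3]
gripper_width: 0.196
```

```bash
python3 corner.py; python3 beads.py
```

```text
t 23.2 p [0.6 0.3 0.1] R [[0.936, -0.345, 0.07], [-0.347, -0.938, 0.014], [0.06, -0.038, -0.997]] F [-1.3  0.5  1.3] w 0.196
yaw -20.344960215723905 corner L,M,z mm [ 2.3 37.7  3.5]
corner px scene [194.  214.9]
px [198.2 213. ] [ 6  7 28] LM [12.4 23.2]
px [215.1 216.4] [ 5  4 17] LM [ 46.1 -16.3]
px [182.1 224.4] [ 5  6 25] LM [-47.1   9.9]
px [197.2 225.6] [ 5  6 25] LM [-13.9 -18.5]
```

Emit:
step_arm(offset=[[0, 0.6, -0.3], [0, 0.9, -0.04], [0, 0.9, -0.04], [0, 0.9, -0.04], [0, 0.7, -0.03], [0, 0.5, 0], [0, 0.3, 0], [0, 0, 0]], yaw=[0, 0, 0, 0, 0, 0, 0, 0], jaw=[1, 1, 1, 1, 1, 1, 1, 1])

```text
time_s: 24.3
ee_pos: [0.5696, 0.212, 0.0928]
orientation: [-3.062, 0.549, -0.107]
force: [0.8, 0.4, -0.9]
gripper_width: 0.204
```

```bash
python3 corner.py; python3 beads.py
```

```text
t 24.3 p [0.6 0.2 0.1] R [[0.935, -0.346, 0.072], [-0.348, -0.937, 0.016], [0.062, -0.04, -0.997]] F [ 0.8  0.4 -0.9] w 0.204
yaw -20.413039866370628 corner L,M,z mm [  3.7 -13.6   8.8]
corner px scene [203.  224.3]
px [212.9 214.9] [ 5  5 18] LM [43.9 -7.5]
px [207.1 222.6] [ 6  6 26] LM [ 14.9 -24.2]
px [182.1 224.4] [ 5  6 25] LM [-47.1   9.9]
px [197.3 225.6] [ 6  6 26] LM [-13.6 -18.6]
```

Emit:
step_arm(offset=[[0, 0, -3], [0, 0, -0.5], [-1, 1.2, 0], [-1, 1.2, 0], [0, 0, 1.8], [0, 0, 1.6], [0, 0, 0]], yaw=[0, 0, 0, 0, 0, 0, 0], jaw=[1, 1, 1, 1, 1, 1, 1])

```text
time_s: 25.28
ee_pos: [0.5372, 0.1941, 0.0889]
orientation: [-3.065, 0.549, -0.102]
force: [0.3, 0.4, -0.0]
gripper_width: 0.198
```

```bash
python3 corner.py; python3 beads.py
```

```text
t 25.275 p [0.5 0.2 0.1] R [[0.936, -0.346, 0.069], [-0.348, -0.937, 0.014], [0.06, -0.037, -0.998]] F [ 0.3  0.4 -0. ] w 0.198
yaw -20.386537229923665 corner L,M,z mm [-20.5 -42.2   5.2]
corner px scene [200.6 235. ]
px [206.4 222.2] [4 3 8] LM [ 14.  -21.9]
px [182.1 224.4] [ 5  6 25] LM [-47.1   9.9]
px [197.3 225.7] [ 6  6 26] LM [-13.7 -18.7]
```

Emit:
step_arm(offset=[[0, -0.6, -0.15], [0, -0.9, 0.04], [0, -0.9, 0.04], [0, -0.9, 0.04], [0, -0.7, 0.03], [0, -0.5, 0.02], [0, -0.3, 0], [0, 0, 0]], yaw=[0, 0, 0, 0, 0, 0, 0, 0], jaw=[1, 1, 1, 1, 1, 1, 1, 1])

```text
time_s: 26.38
ee_pos: [0.5549, 0.2424, 0.0928]
orientation: [-3.066, 0.547, -0.102]
force: [-0.9, -0.3, 1.6]
gripper_width: 0.2
```

```bash
python3 corner.py; python3 beads.py
```

```text
t 26.375 p [0.6 0.2 0.1] R [[0.936, -0.345, 0.069], [-0.346, -0.938, 0.014], [0.06, -0.037, -0.998]] F [-0.9 -0.3  1.6] w 0.2
yaw -20.30985512888417 corner L,M,z mm [-21.    9.1   9. ]
corner px scene [191.5 223. ]
px [212.8 214.8] [ 5  5 19] LM [43.8 -7.2]
px [207.1 223.1] [ 5  5 20] LM [ 13.9 -25.8]
px [182.1 224.4] [ 5  6 25] LM [-47.1   9.9]
```

Emit:
step_arm(offset=[[0, 0.3, -3], [0, 0, -0.5], [-1.4, -0.9, 0], [-1.4, -1.2, 0], [0, 0, 1.8], [0, 0, 1.6], [0, 0, 0]], yaw=[0, 0, 0, 0, 0, 0, 0], jaw=[1, 1, 1, 1, 1, 1, 1])

```text
time_s: 27.35
ee_pos: [0.5324, 0.2726, 0.09]
orientation: [-3.065, 0.548, -0.101]
force: [0.0, 0.0, -0.6]
gripper_width: 0.201
```

```bash
python3 corner.py; python3 beads.py
```

```text
t 27.35 p [0.5 0.3 0.1] R [[0.936, -0.345, 0.069], [-0.347, -0.938, 0.014], [0.059, -0.037, -0.998]] F [ 0.   0.  -0.6] w 0.201
yaw -20.319364758794773 corner L,M,z mm [-52.9  29.3   6.3]
corner px scene [178.4 224. ]
px [212.9 214.9] [ 5  5 18] LM [43.7 -7.6]
px [192.2 221.6] [ 5  6 25] LM [-18.2   3.1]
px [207.1 223.1] [ 5  5 20] LM [ 13.9 -25.8]
px [182.1 224.4] [ 5  6 25] LM [-47.1   9.9]
```

Emit:
step_arm(offset=[[0, 0.6, -0.1], [0, 0.9, -0.04], [0, 0.9, -0.04], [0, 0.8, -0.04], [0, 0.6, -0.03], [0, 0.4, 0], [0, 0.2, 0], [0, 0, 0]], yaw=[0, 0, 0, 0, 0, 0, 0, 0], jaw=[1, 1, 1, 1, 1, 1, 1, 1])

```text
time_s: 28.45
ee_pos: [0.5177, 0.2286, 0.0944]
orientation: [-3.06, 0.549, -0.107]
force: [0.3, 0.8, -0.3]
gripper_width: 0.201
```

```bash
python3 corner.py; python3 beads.py
```

```text
t 28.45 p [0.5 0.2 0.1] R [[0.935, -0.346, 0.073], [-0.348, -0.937, 0.018], [0.062, -0.042, -0.997]] F [ 0.3  0.8 -0.3] w 0.201
yaw -20.410542273618617 corner L,M,z mm [-50.7 -16.5  10.4]
corner px scene [186.5 232.7]
px [212.8 214.8] [ 5  5 19] LM [43.8 -7.2]
px [191.  220.5] [3 2 6] LM [-18.9   9. ]
px [207. 223.] [ 5  5 21] LM [ 14.  -25.4]
px [189.4 232.2] [ 6  6 26] LM [-43.9 -27.8]
```

Emit:
step_arm(offset=[[0, -0.3, -3], [0, 0, -0.5], [1.4, 0, 0], [1.4, 0, 0], [0, 0.2, 1.8], [0, 0, 1.9], [0, 0, 0]], yaw=[0, 0, 0, 0, 0, 0, 0], jaw=[1, 1, 1, 1, 1, 1, 1])

```text
time_s: 29.42
ee_pos: [0.5475, 0.2181, 0.091]
orientation: [-3.064, 0.55, -0.103]
force: [-0.6, 0.7, -1.5]
gripper_width: 0.199
```

```bash
python3 corner.py; python3 beads.py
```

```text
t 29.425 p [0.5 0.2 0.1] R [[0.935, -0.347, 0.07], [-0.349, -0.937, 0.015], [0.06, -0.038, -0.997]] F [-0.6  0.7 -1.5] w 0.199
yaw -20.43531490887191 corner L,M,z mm [-19.3 -16.    7.2]
corner px scene [196.3 228.6]
px [212.8 214.8] [ 5  5 19] LM [43.8 -7.2]
px [192.3 221.5] [ 6  6 26] LM [-17.7   3.2]
px [207. 223.] [ 5  5 21] LM [ 14.  -25.4]
px [188.9 232.8] [ 5  5 20] LM [-46.  -28.9]
```

Emit:
step_arm(offset=[[0, -0.6, 0.1], [0, -0.7, 0.06], [0, -0.7, 0.06], [0, -0.6, 0.06], [0, -0.4, 0.04], [0, -0.3, 0.02], [0, 0, 0], [0, 0, 0]], yaw=[0, 0, 0, 0, 0, 0, 0, 0], jaw=[1, 1, 1, 1, 1, 1, 1, 1])

```text
time_s: 30.52
ee_pos: [0.5617, 0.2536, 0.0936]
orientation: [-3.059, 0.547, -0.11]
force: [-0.9, 0.5, 1.3]
gripper_width: 0.203
```

```bash
python3 corner.py; python3 beads.py
```

```text
t 30.525 p [0.6 0.3 0.1] R [[0.936, -0.345, 0.075], [-0.347, -0.938, 0.019], [0.064, -0.044, -0.997]] F [-0.9  0.5  1.3] w 0.203
yaw -20.34998871059331 corner L,M,z mm [-18.3  22.6   9.4]
corner px scene [190.  219.7]
px [212.8 214.8] [ 5  5 19] LM [43.8 -7.2]
px [189.3 218.5] [ 5  5 19] LM [-19.2  18.8]
px [207.1 223.1] [ 5  5 20] LM [ 13.9 -25.8]
px [189.  232.7] [ 5  5 22] LM [-46.  -28.9]
```

Emit:
step_arm(offset=[[0, 0.3, -3], [0, 0, -0.8], [2, 1.5, 0], [2, 1.5, 0], [1.9, 1.5, 0], [0, 0, 1.8], [0, 0, 2.2], [0, 0, 0]], yaw=[0, 0, 0, 0, 0, 0, 0, 0], jaw=[1, 1, 1, 1, 1, 1, 1, 1])

```text
time_s: 31.62
ee_pos: [0.6001, 0.1841, 0.0888]
orientation: [-3.061, 0.55, -0.105]
force: [-0.2, -0.7, 0.1]
gripper_width: 0.198
```

```bash
python3 corner.py; python3 beads.py
```

```text
t 31.625 p [0.6 0.2 0.1] R [[0.935, -0.347, 0.071], [-0.349, -0.937, 0.017], [0.061, -0.041, -0.997]] F [-0.2 -0.7  0.1] w 0.198
yaw -20.452150674756744 corner L,M,z mm [ 42.  -28.8   4.9]
corner px scene [217.4 222.8]
px [212.9 214.9] [ 5  5 18] LM [43.9 -7.5]
px [206.  219.6] [ 7 12 46] LM [ 18.1 -12.2]
px [188.9 232.7] [ 5  5 21] LM [-46.1 -28.5]
```

Emit:
step_arm(offset=[[0, -0.9, 0.02], [0, -0.9, 0.06], [0, -0.8, 0.06], [0, -0.7, 0.06], [0, -0.6, 0.04], [0, -0.4, 0.03], [0, -0.2, 0], [0, 0, 0]], yaw=[0, 0, 0, 0, 0, 0, 0, 0], jaw=[1, 1, 1, 1, 1, 1, 1, 1])

```text
time_s: 32.72
ee_pos: [0.6192, 0.2324, 0.0934]
orientation: [-3.056, 0.546, -0.114]
force: [-0.3, 1.0, 0.5]
gripper_width: 0.201
```

```bash
python3 corner.py; python3 beads.py
```

```text
t 32.725 p [0.6 0.2 0.1] R [[0.936, -0.344, 0.078], [-0.347, -0.938, 0.022], [0.066, -0.047, -0.997]] F [-0.3  1.   0.5] w 0.201
yaw -20.34133123235984 corner L,M,z mm [43.1 23.5  9. ]
corner px scene [208.5 210.8]
px [207.1 216.5] [ 9 17 70] LM [26.8 -3.6]
px [188.9 232.8] [ 5  5 20] LM [-46.  -28.9]
```

```bash
sed -i 's/d>18/d>TH/; s/^from h import \*/from h import *\nimport sys; TH=int(sys.argv[1]) if len(sys.argv)>1 else 18/' beads.py; python3 beads.py 30; echo; python3 beads.py 40; python3 -c "
from h import *
im=env.get_image('scene'); I=im['image'].astype(int); print((I[205:228,198:216,2]-I[205:228,198:216,0]))"
```

```text
px [209.2 210.6] [ 5  4 14] LM [43.7 13.6]
px [205.6 215.8] [ 4  5 16] LM [24.7  1.6]
px [207.1 222.8] [ 5  5 17] LM [ 14.5 -24.9]
px [189.  232.5] [ 5  4 16] LM [-45.4 -28.2]

px [209.  210.5] [3 2 6] LM [43.3 14.2]
px [205.4 215.6] [ 4  4 13] LM [24.5  2.4]
px [207.  222.8] [ 3  4 10] LM [ 14.4 -24.7]
px [189.  232.5] [ 5  4 16] LM [-45.4 -28.2]
[[-34 -34 -33 -32 -31 -27 -19 -10  -3  -1  -4  -8 -14 -19 -24 -26 -27 -29]
 [-33 -34 -33 -32 -30 -21 -11  -4  -1  -2  -6 -11 -16 -21 -25 -26 -26 -28]
 [-34 -34 -33 -32 -27 -19  -8  -3  -2  -4  -6  -8  -9 -15 -21 -25 -26 -27]
 [-34 -33 -32 -31 -27 -21 -14  -7  -1   2   6   9  11   3 -12 -22 -25 -25]
 [-31 -32 -31 -30 -28 -26 -20 -11   3  19  29  36  39  26   3 -15 -24 -26]
 [-31 -29 -29 -28 -27 -27 -24 -15   5  31  47  52  51  39  15  -9 -21 -26]
 [-29 -27 -27 -27 -26 -27 -23 -17   0  26  46  50  45  37  16  -7 -21 -26]
 [-27 -27 -26 -26 -26 -24 -18  -9   0  19  35  37  33  24   8 -10 -22 -26]
 [-26 -26 -27 -27 -21 -12   1  12  19  24  27  24  16   5  -6 -17 -24 -27]
 [-27 -26 -26 -25 -14   6  28  42  44  37  24  10  -3 -10 -17 -22 -25 -26]

[... 275 characters left out ...]
-21 -25 -26 -25 -26 -26]
 [-26 -26 -26 -26 -24 -17  -3  12  20  16   2 -12 -22 -26 -27 -27 -27 -26]
 [-26 -26 -26 -26 -26 -22 -13   4  23  26  12  -6 -18 -24 -27 -26 -26 -27]
 [-26 -26 -27 -26 -27 -24 -13   9  37  48  35  14  -8 -21 -27 -27 -26 -26]
 [-26 -26 -26 -26 -27 -22  -5  26  54  63  55  33   3 -18 -25 -26 -27 -26]
 [-27 -26 -26 -26 -26 -21  -1  33  59  67  60  39   7 -16 -25 -27 -26 -26]
 [-26 -27 -26 -27 -27 -23  -7  24  50  55  49  29   3 -16 -24 -26 -26 -26]
 [-26 -26 -26 -26 -26 -25 -13   9  31  35  29  14  -4 -18 -24 -26 -25 -24]
 [-26 -26 -26 -27 -26 -26 -17  -2  14  15   7  -3 -14 -20 -24 -24 -24 -22]
 [-26 -26 -27 -25 -26 -26 -20 -11  -1  -2  -9 -16 -20 -22 -23 -21 -19 -18]]
```

Estimated bead displacements are about 34, 46, 43 and 36 mm, with the blade in the tray. I'm lifting out, checking the beads again, then returning to the peg.

Emit:
step_arm(offset=[[0, -0.2, -2], [0, 0, -5], [0, 0, -6], [0, 0, -6], [0, 0, -6], [0, 0, -2], [0, 0, 0]], yaw=[0, 0, 0, -9, -9, -9, -9], jaw=[1, 1, 1, 1, 1, 1, 1])

```text
time_s: 33.85
ee_pos: [0.5977, 0.2251, 0.3698]
orientation: [-3.099, -0.455, -0.121]
force: [-0.2, 0.3, -1.7]
gripper_width: 0.201
```

```bash
python3 beads.py 30; python3 corner.py; python3 -c "
from h import *
pitch()" | head -1
```

```text
px [212.5 214. ] [ 4  3 10] LM [44.7 -3.7]
px [205.4 215.8] [ 4  5 14] LM [24.1  1.8]
px [207.3 222.7] [ 4  5 15] LM [ 15.3 -24.7]
px [189.  232.5] [ 5  4 16] LM [-45.4 -28.2]
t 33.9 p [0.6 0.2 0.4] R [[0.953, 0.295, 0.075], [0.294, -0.956, 0.017], [0.077, 0.006, -0.997]] F [-0.2  0.5 -0.5] w 0.202
yaw 17.163879648800158 corner L,M,z mm [ 47.3 -54.1 283.8]
corner px scene [216.3 152. ]
[[0.8, 4561.0, 278.0, 244.9, 244.0, 312.0, 196.0, 349.0], [0.6, 38.0, 470.2, 326.0, 467.0, 473.0, 323.0, 329.0]]
```

Bead A rolled back when the blade lifted: (45,−4) against a start of (45,−20). The paddle also lost some pitch, now about 25°. There is time, so I'm pushing A once more and correcting for the new pitch.

Emit:
step_arm(offset=[[0, 0, 0], [0, 0, 0], [0, 0, 3], [0, 0, 4], [0, 0, 4], [0, 0, 4], [0, 0, 0]], yaw=[9.5, 9.5, 9.5, 9.5, 0, 0, 0], jaw=[1, 1, 1, 1, 1, 1, 1])

```text
time_s: 34.92
ee_pos: [0.6059, 0.2247, 0.2071]
orientation: [-3.046, 0.664, -0.094]
force: [0.8, -0.6, -0.3]
gripper_width: 0.203
```

```bash
sed -i 's/\[-.1033,0,.0778\]/[-.113,0,.0627]/' corner.py; python3 corner.py; python3 beads.py 30
python3 - <<'E'
from h import *
im=env.get_image("scene"); s=env.observe(); Rm=R.from_rotvec(s["orientation"]).as_matrix(); p=np.array(s["ee_pos"])
for th in (15,20,25,30,35):
    c,sn=np.cos(np.radians(th)),np.sin(np.radians(th)); print(th,proj(im,p+Rm@np.array([-.129*c,0,.129*sn])),proj(im,p+Rm@np.array([-.062*c,0,.062*sn])))
hsv=cv2.cvtColor(im["image"],cv2.COLOR_RGB2HSV); g=cv2.inRange(hsv,(45,100,40),(75,255,255)); g[250:]=0
ys,xs=np.where(g); i=np.argmin(xs-ys*0.5); print("green low end",xs.min(),ys.max(),xs[i],ys[i])
a=im["image"][170:250,170:260,::-1]; cv2.imwrite("pics/q.png",cv2.resize(a,None,fx=6,fy=6))
E
```

```text
t 34.925 p [0.6 0.2 0.2] R [[0.908, -0.415, 0.064], [-0.416, -0.909, 0.009], [0.054, -0.035, -0.998]] F [ 0.8 -0.6 -0.3] w 0.203
yaw -24.650740612360604 corner L,M,z mm [ 22.3  18.2 138.4]
corner px scene [198.9 182.3]
px [212.6 214.1] [ 4  3 11] LM [44.8 -4.3]
px [205.5 215.9] [ 4  5 15] LM [24.2  1.4]
px [207.1 222.8] [ 5  5 17] LM [ 14.5 -24.9]
px [189.  232.5] [ 5  4 16] LM [-45.4 -28.2]
15 [193.58906411 174.20540766] [214.41936435 160.36192069]
20 [195.28272738 176.47703255] [215.16708502 161.49490252]
25 [197.24449792 178.50080546] [216.04951199 162.51583586]
30 [199.45442336 180.26623751] [217.05870718 163.41802723]
35 [201.89143128 181.76519545] [218.18592459 164.19580095]
green low end 216 162 216 161
```

Emit:
step_arm(offset=[[0.4, 1.7, 0], [0.4, 1.7, 2], [0, 0, 4], [0, 0, 4], [0, 0, 3], [0, 0, 0]], yaw=[-2, -2, 0, 0, 0, 0], jaw=[1, 1, 1, 1, 1, 1])

```text
time_s: 35.83
ee_pos: [0.6215, 0.1984, 0.096]
orientation: [-3.047, 0.55, -0.137]
force: [-0.7, 0.3, -0.7]
gripper_width: 0.202
```

```bash
python3 corner.py
```

```text
t 35.825 p [0.6 0.2 0.1] R [[0.933, -0.347, 0.094], [-0.351, -0.936, 0.026], [0.079, -0.057, -0.995]] F [-0.7  0.3 -0.7] w 0.202
yaw -20.586818960795473 corner L,M,z mm [47.7 -7.2 24.6]
corner px scene [214.8 212.8]
```

Emit:
step_arm(offset=[[-0.6, 1, -0.8], [-0.6, 1, 0], [0, 0, 1.2], [0, 0, 1], [0, 0, 0]], yaw=[0, 0, 0, 0, 0], jaw=[1, 1, 1, 1, 1])

```text
time_s: 36.5
ee_pos: [0.6068, 0.1853, 0.087]
orientation: [-3.039, 0.547, -0.15]
force: [-0.8, 0.9, -0.9]
gripper_width: 0.202
```

```bash
python3 corner.py; python3 beads.py 30
```

```text
t 36.5 p [0.6 0.2 0.1] R [[0.933, -0.345, 0.104], [-0.35, -0.936, 0.032], [0.087, -0.067, -0.994]] F [-0.8  0.9 -0.9] w 0.202
yaw -20.584174691855246 corner L,M,z mm [ 39.1 -24.   14.8]
corner px scene [215.4 219.9]
px [208.3 215.3] [10  6 33] LM [32.1 -1.3]
px [207.1 222.8] [ 5  5 17] LM [ 14.5 -24.9]
px [189.  232.5] [ 5  4 16] LM [-45.4 -28.2]
```

Emit:
step_arm(offset=[[0, 0, 0.9], [0, 0, 0.2], [0, -0.8, 0.05], [0, -0.8, 0.07], [0, -0.7, 0.07], [0, -0.6, 0.06], [0, -0.5, 0.05], [0, 0, 0]], yaw=[0, 0, 0, 0, 0, 0, 0, 0], jaw=[1, 1, 1, 1, 1, 1, 1, 1])

```text
time_s: 37.6
ee_pos: [0.6223, 0.2209, 0.0762]
orientation: [-3.038, 0.545, -0.153]
force: [-0.6, -0.2, 2.2]
gripper_width: 0.2
```

```bash
python3 corner.py; python3 beads.py 30
```

```text
t 37.6 p [0.6 0.2 0.1] R [[0.933, -0.344, 0.106], [-0.349, -0.936, 0.033], [0.088, -0.068, -0.994]] F [-0.6 -0.2  2.2] w 0.2
yaw -20.52289634659076 corner L,M,z mm [41.1 14.6  3.9]
corner px scene [209.5 214.1]
px [204.6 208.4] [ 4  4 13] LM [37.  28.9]
px [205.4 215.9] [ 4  5 17] LM [24.1  1.4]
px [207.1 222.8] [ 5  5 17] LM [ 14.5 -24.9]
px [189.  232.5] [ 5  4 16] LM [-45.4 -28.2]
```

Bead A now sits at (37,29), about 50 mm from its start. The others are unchanged and all moved more than 35 mm. I'm lifting out and going back to the peg.

Emit:
step_arm(offset=[[0, 0.4, -2], [0, 0, -5], [0, 0, -6], [0, 0, -6], [0, 0, -6], [0, 0, -3], [0, 0, 0]], yaw=[0, 0, 0, -9, -9, -9, -8], jaw=[1, 1, 1, 1, 1, 1, 1])

```text
time_s: 38.58
ee_pos: [0.5872, 0.2035, 0.3702]
orientation: [-3.087, -0.422, -0.177]
force: [0.5, 0.3, -1.4]
gripper_width: 0.202
```

Emit:
step_arm(offset=[[-3.8, 3.9, 0], [-3.8, 3.9, 0], [-3.8, 3.9, 0], [-3.8, 3.9, 0], [-3.6, 3.9, 0], [0, 0, 0]], yaw=[0, 0, 0, 0, 0, 0], jaw=[1, 1, 1, 1, 1, 1])

```text
time_s: 39.33
ee_pos: [0.4517, -0.0431, 0.3529]
orientation: [-3.082, -0.426, -0.19]
force: [0.8, -0.3, -1.0]
gripper_width: 0.2
```

```bash
python3 near.py n5.png; python3 beads.py 30;  python3 -c "
from h import *
pitch()"
```

```text
t 39.325 p [ 0.4517 -0.0431  0.3529] R [[0.955, 0.272, 0.117], [0.269, -0.962, 0.04], [0.124, -0.007, -0.992]] F [ 0.8 -0.3 -1. ] w 0.2
yaw 15.71516360703201
tip px pred [257.1076 122.2208] crop [492.769  155.5521]
tcp rel tip (back,left,up) mm [-84.8396 -14.86    78.4445]
0.77 397 450 242 276
0.63 245 312 195 350
px [205.4 212.9] [ 4 11 33] LM [29.9 11.7]
px [207.2 222.9] [ 5  5 18] LM [ 14.6 -25.3]
px [189.  232.5] [ 5  4 16] LM [-45.4 -28.2]
[[0.8, 407.0, 419.4, 259.0, 398.0, 451.0, 244.0, 278.0], [0.7, 4670.0, 278.3, 247.4, 244.0, 312.0, 195.0, 350.0], [0.7, 642.0, 193.3, 107.6, 178.0, 209.0, 95.0, 120.0]]
-20 eye [274.8 198.6] wid 58.5 ytop 168.5
-10 eye [274.7 198.7] wid 60.8 ytop 168.1
0 eye [274.5 201. ] wid 63.2 ytop 171.1
10 eye [274.4 205.9] wid 65.6 ytop 177.9
20 eye [274.3 213.3] wid 68.0 ytop 189.0
30 eye [274.2 223.2] wid 70.2 ytop 204.5
40 eye [274.1 235.5] wid 72.0 ytop 224.2
50 eye [274.  249.5] wid 73.4 ytop 247.0
60 eye [274.  264.5] wid 74.1 ytop 271.5
70 eye [274.  279.8] wid 74.1 ytop 295.7
```

Emit:
step_arm(offset=[[0.9, -0.8, 2.3], [0.9, -0.7, 2.3], [0.7, 0, 2.2], [0, 0, 0]], yaw=[0, 0, 0, 0], jaw=[1, 1, 1, 1], grip_force=7)

```text
time_s: 40.17
ee_pos: [0.4839, -0.0122, 0.2846]
orientation: [-3.082, -0.44, -0.182]
force: [0.2, -0.2, 0.3]
gripper_width: 0.201
```

```bash
cat >> near.py <<'E'
# eye position from wrist mask: use pitch TH arg
th=np.radians(float(sys.argv[2]) if len(sys.argv)>2 else 24)
e=p+Rm@np.array([.038*np.cos(th),0,-.038*np.sin(th)])
d=np.array([-b[0]*np.cos(np.radians(50)),-b[1]*np.cos(np.radians(50)),np.sin(np.radians(50))])
n=np.array([b[0]*d[2],b[1]*d[2],np.cos(np.radians(50))])
print("eye rel tip: along axis(out+) %.1f  perp(back-up+) %.1f left %.1f mm"%(1000*(e-tip)@d,1000*(e-tip)@n,1000*(e-tip)@[-b[1],b[0],0]),"pred eye px",proj(w,e,True),"total pitch",np.degrees(th)+np.degrees(np.arcsin(Rm[2,0])))
E
python3 near.py n6.png
```

```text
t 40.175 p [ 0.4839 -0.0122  0.2846] R [[0.953, 0.28, 0.112], [0.277, -0.96, 0.039], [0.119, -0.006, -0.993]] F [ 0.2 -0.2  0.3] w 0.201
yaw 16.219159505714128
tip px pred [287.6923 182.8094] crop [569.2308 307.0234]
tcp rel tip (back,left,up) mm [-45.5653   6.3322  10.1043]
0.8 245 312 195 350
0.55 435 440 286 289
eye rel tip: along axis(out+) 31.0  perp(back-up+) 9.1 left 6.6 mm pred eye px [274.3292 216.93  ] total pitch 30.810572597014932
```

Emit:
step_arm(offset=[[-0.8, 0.65, 0.5], [0, 0, 0], [0.57, 0, 0.88], [0.57, 0, 0.88], [0, 0, 0]], yaw=[0.3, 0, 0, 0, 0], jaw=[1, 1, 1, 1, 1])

```text
time_s: 41.0
ee_pos: [0.493, -0.0177, 0.2657]
orientation: [-3.081, -0.429, -0.195]
force: [-0.3, -0.6, -0.3]
gripper_width: 0.205
```

```bash
python3 near.py n7.png
```

```text
t 41.0 p [ 0.493  -0.0177  0.2657] R [[0.954, 0.273, 0.12], [0.27, -0.962, 0.042], [0.127, -0.007, -0.992]] F [-0.3 -0.6 -0.3] w 0.205
yaw 15.812440797625776
tip px pred [271.9958 201.0423] crop [529.9894 352.6057]
tcp rel tip (back,left,up) mm [-38.2656  -1.4181  -8.7955]
0.93 243 314 194 350
0.61 239 317 95 196
eye rel tip: along axis(out+) 12.1  perp(back-up+) 2.6 left -1.4 mm pred eye px [274.2933 216.964 ] total pitch 31.30680665747763
```

Emit:
step_arm(offset=[[-0.25, -0.16, 0.16], [0, 0, 0], [0.38, 0, 0.6], [0.38, 0, 0.6], [0, 0, 0]], yaw=[0, 0, 0, 0, 0], jaw=[1, 1, 1, 1, 1])

```text
time_s: 41.82
ee_pos: [0.4996, -0.0138, 0.2536]
orientation: [-3.08, -0.429, -0.2]
force: [-0.1, 0.1, -1.7]
gripper_width: 0.207
```

```bash
python3 near.py n8.png
```

```text
t 41.825 p [ 0.4996 -0.0138  0.2536] R [[0.954, 0.274, 0.123], [0.271, -0.962, 0.043], [0.13, -0.007, -0.991]] F [-0.1  0.1 -1.7] w 0.207
yaw 15.838778048797911
tip px pred [275.6609 220.6295] crop [539.1521 401.5737]
tcp rel tip (back,left,up) mm [-30.8757   0.5791 -20.8545]
0.62 243 313 195 350
0.54 449 473 313 324
eye rel tip: along axis(out+) -1.8  perp(back-up+) 0.5 left 0.7 mm pred eye px [274.2889 216.9297] total pitch 31.47961316456673
```

Emit:
step_arm(offset=[[0.22, -0.03, 0.45], [0.25, 0, 0.45], [0.25, 0, 0.45], [0.25, 0, 0.42], [0, 0, 0]], yaw=[0, 0, 0, 0, 0], jaw=[1, 1, 1, 1, 1])

```text
time_s: 42.65
ee_pos: [0.5115, -0.01, 0.237]
orientation: [-3.08, -0.429, -0.201]
force: [0.5, 0.2, -0.5]
gripper_width: 0.206
```

```bash
python3 near.py n9.png
```

```text
t 42.65 p [ 0.5115 -0.01    0.237 ] R [[0.954, 0.274, 0.124], [0.271, -0.962, 0.043], [0.131, -0.007, -0.991]] F [ 0.5  0.2 -0.5] w 0.206
yaw 15.838925203174426
tip px pred [276.1017 257.8256] crop [540.2543 494.5641]
tcp rel tip (back,left,up) mm [-18.3524   1.075  -37.4944]
0.65 432 471 314 333
0.57 245 313 202 347
eye rel tip: along axis(out+) -22.5  perp(back-up+) -0.6 left 1.2 mm pred eye px [274.2489 216.9323] total pitch 31.528451507930335
```

View pics/n9.png

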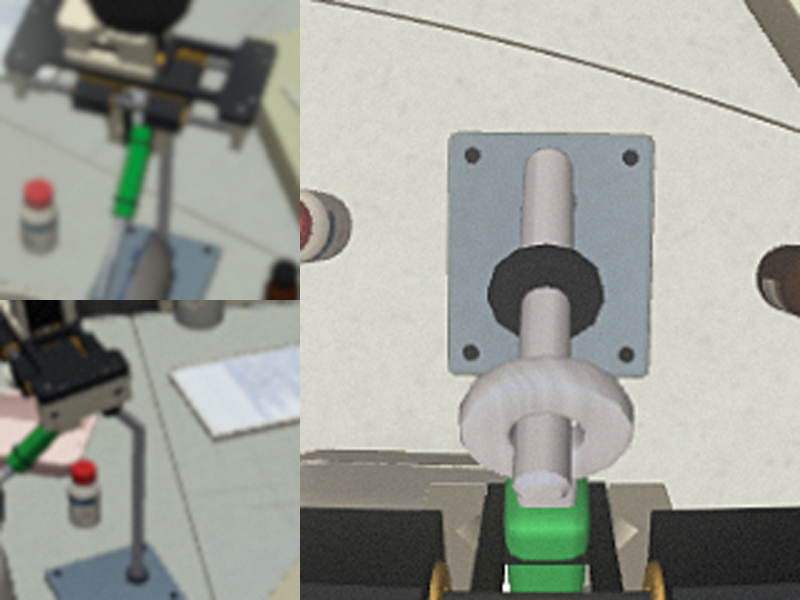

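The ring is threaded and lies over the spring balls: crop (545,415) has the ring in front of them, peg through the hole. All my pictures are now used, so checks from here are numeric. First I'm trying a push along the peg with a firm grip.

Emit:
step_arm(offset=[[0, 0.08, 0], [0.25, 0, 0.42], [0.25, 0, 0.42], [0.25, 0, 0.42], [0.25, 0, 0.42], [0, 0, 0]], yaw=[0, 0, 0, 0, 0, 0], jaw=[1, 1, 1, 1, 1, 1], grip_force=60)

```text
time_s: 43.6
ee_pos: [0.5237, -0.0072, 0.2253]
orientation: [-3.079, -0.431, -0.208]
force: [2.7, 3.0, -5.3]
gripper_width: 0.197
```

```bash
cat > eye.py <<'E'
from h import *
from scipy.optimize import least_squares
np.set_printoptions(precision=1,suppress=True)
# pitch (relative to tool) from ring mask in wrist: grey ring column extents; report bounding of network mask and total
s=st(); Rm=R.from_rotvec(s["orientation"]).as_matrix(); p=np.array(s["ee_pos"])
w=env.get_image("wrist"); tip=np.array([.5295,-.0061,.2745]); a=np.radians(15.6); b=np.array([np.cos(a),np.sin(a),0]); l=np.array([-b[1],b[0],0])
d=-b*np.cos(np.radians(50))+[0,0,np.sin(np.radians(50))]
print("tcp rel tip",1000*np.array([(p-tip)@b,(p-tip)@l,(p-tip)[2]]))
for r in env.regions_of(w,"paddle_eye")[:2]:
    ys,xs=np.where(r["pixels"]); print(r["confidence"],xs.min(),xs.max(),ys.min(),ys.max())
# predicted ring outline if eye centred at s mm from root, perpendicular to the peg
n=np.cross(l,d)
for sm in (3.5,8,13,18,22,27):
    c=tip-d*(.045-sm/1000); P=[proj(w,c+.016*(np.cos(t)*l+np.sin(t)*n)+z*d,True) for t in np.linspace(0,6.28,60) for z in(-.0035,.0035)]; P=np.array(P)
    print(sm,"x",P[:,0].min(),P[:,0].max(),"y",P[:,1].min(),P[:,1].max())
cv2.imwrite("pics/e.png",w["image"][:,:,::-1])
I=w["image"].astype(int); print("column profile x=centre-28.. rows 180-300 step4"); u=int(proj(w,tip,True)[0])
for dx in (-26,26): print([tuple(I[y,u+dx]) [0] for y in range(170,270,3)], [int(I[y,u+dx,2]-I[y,u+dx,0]) for y in range(170,270,3)])
E
python3 eye.py
```

```text
t 43.6 p [ 0.5 -0.   0.2] R [[0.953, 0.275, 0.128], [0.272, -0.961, 0.044], [0.135, -0.007, -0.991]] F [ 2.7  3.  -5.3] w 0.197
tcp rel tip [ -5.9   0.5 -49.2]
0.97 427 468 319 343
0.66 242 313 214 329
3.5 x 241.00525998120432 310.0269637874169 y 186.0891006523572 240.9257390377287
8 x 240.21010895848667 310.54423825908907 y 193.5216915007034 248.37858472747376
13 x 239.3087754267092 311.1269762104783 y 202.17281302256217 256.9343208836223
18 x 238.39004731982652 311.71677041892485 y 211.25526235260216 265.78214714372336
22 x 237.64371343902567 312.1925842953716 y 218.8437841756169 273.07173656355076
27 x 236.6983735772408 312.7907260780769 y 228.7466621512294 282.4477757629584
column profile x=centre-28.. rows 180-300 step4
[np.int64(140), np.int64(140), np.int64(139), np.int64(144), np.int64(143), np.int64(141), np.int64(145), np.int64(141), np.int64(148), np.int64(142), np.int64(146), np.int64(143), np.int64(141), np.int64(150), np.int64(57), np.int64(62), np.int64(146), np.int64(143), np.int64(160), np.int64(172), np.int64(178), np.int64(185), np.int64(187), np.int64(181), np.int
[... 223 characters left out ...]
 -5, -1, -7, -8, -8, -9, -9, -9, -21, -24, -21, -21, -21, -21]
[np.int64(145), np.int64(142), np.int64(139), np.int64(145), np.int64(146), np.int64(142), np.int64(141), np.int64(145), np.int64(147), np.int64(133), np.int64(81), np.int64(49), np.int64(41), np.int64(62), np.int64(145), np.int64(145), np.int64(142), np.int64(153), np.int64(167), np.int64(170), np.int64(173), np.int64(179), np.int64(172), np.int64(170), np.int64(169), np.int64(167), np.int64(169), np.int64(169), np.int64(105), np.int64(48), np.int64(43), np.int64(49), np.int64(53), np.int64(49)] [18, 17, 17, 17, 17, 18, 19, 17, 18, 16, 8, -4, -3, -2, 14, 18, 11, -7, -8, -8, -3, -9, -9, -7, -8, -5, -7, -9, -4, -3, -3, -3, -1, -8]
```

```bash
cat > ring.py <<'E'
from h import *
np.set_printoptions(precision=1,suppress=True)
s=st(); w=env.get_image("wrist"); tip=np.array([.5295,-.0061,.2745]); a=np.radians(15.6); b=np.array([np.cos(a),np.sin(a),0]); l=np.array([-b[1],b[0],0])
d=-b*np.cos(np.radians(50))+[0,0,np.sin(np.radians(50))]
hsv=cv2.cvtColor(w["image"],cv2.COLOR_RGB2HSV)
g=cv2.inRange(hsv,(8,110,90),(28,255,255))
bl=[proj(w,tip-.023*d+k*.006*l,True) for k in(1,-1)]; print("balls pred",bl)
ys,xs=np.where(g); k=(abs(xs-278)<45)&(ys>60)&(ys<330); 
print("brass px",k.sum(), (xs[k].min(),xs[k].max(),ys[k].min(),ys[k].max()) if k.any() else None)
n,lab,stt,cc=cv2.connectedComponentsWithStats(g)
for i in range(1,n):
    if stt[i,4]>15 and abs(cc[i][0]-278)<60: print("brass blob",stt[i],cc[i])
root=tip-.045*d; dk=cv2.inRange(hsv,(0,0,0),(180,255,70)); 
# fit ring hull: grey outline against predicted
G=((w["image"].max(2).astype(int)-w["image"].min(2))<22)&(w["image"].min(2)>120)
best=[]
for sm in np.arange(2,30,1.):
    for ph in range(15,75,3):
        ax=-b*np.sin(np.radians(ph))+[0,0,np.cos(np.radians(ph))]; u=b*np.cos(np.radians(ph))+[0,0,np.sin(np.radians(ph))]
        c=root+d*sm/1000; C=lambda r:np.array([proj(w,c+r*(np.cos(t)*l+np.sin(t)*u)+z*ax,True) for z in(-.0035,.0035) for t in np.linspace(0,6.28,40)])
        m=np.zeros(G.shape,np.uint8); o=m.copy()
        P=C(.016); hull=cv2.convexHull(P.astype(np.float32)).astype(np.int32); cv2.fillConvexPoly(m,hull,1)
        hull2=cv2.convexHull(C(.021).astype(np.float32)).astype(np.int32); cv2.fillConvexPoly(o,hull2,1)
        mm=m.astype(bool); oo=o.astype(bool)&~mm
        cx=int(proj(w,c,True)[0]); cols=np.zeros_like(mm); cols[:,cx-45:cx-12]=1; cols[:,cx+12:cx+45]=1
        mm&=cols; oo&=cols
        best.append((G[mm].mean()-G[oo].mean(),sm,ph))
best.sort(reverse=True); print(np.array(best[:6]))
E
python3 ring.py
```

```text
t 43.7 p [ 0.5 -0.   0.2] R [[0.953, 0.275, 0.128], [0.272, -0.961, 0.044], [0.135, -0.007, -0.991]] F [ 3.7  3.1 -4.6] w 0.201
balls pred [array([261.3, 247.9]), array([288.8, 248.1])]
brass px 582 (np.int64(234), np.int64(322), np.int64(239), np.int64(329))
brass blob [260 239  11  17  98] [264.7 245.9]
brass blob [282 239  13  19 169] [288.  246.9]
brass blob [232 285   7  50 208] [234.4 310.2]
brass blob [316 285   9  50 279] [321.  309.6]
brass blob [ 126  337  306   24 3604] [291.7 351. ]
[[ 0.2 18.  33. ]
 [ 0.2 18.  36. ]
 [ 0.2 18.  39. ]
 [ 0.2 17.  42. ]
 [ 0.2 17.  39. ]
 [ 0.2 17.  45. ]]
```

The balls now show through and on the tip side of the hole, and the ring fit gives about 17–18 mm from the root. That is nearly past but not home, so I'm pushing a little further.

Emit:
step_arm(offset=[[0.3, 0, 0.42], [0.3, 0, 0.42], [0.3, 0, 0.42], [0, 0, 0]], yaw=[0, 0, 0, 0], jaw=[1, 1, 1, 1])

```text
time_s: 44.25
ee_pos: [0.5326, -0.0052, 0.2141]
orientation: [-3.081, -0.432, -0.202]
force: [-3.4, 1.8, 4.4]
gripper_width: 0.197
```

```bash
python3 ring.py; python3 eye.py | sed -n 2,4p
```

```text
t 44.25 p [ 0.5 -0.   0.2] R [[0.953, 0.275, 0.125], [0.272, -0.961, 0.042], [0.131, -0.006, -0.991]] F [-3.4  1.8  4.4] w 0.197
balls pred [array([258.9, 277.2]), array([288.1, 277.5])]
brass px 721 (np.int64(234), np.int64(322), np.int64(267), np.int64(329))
brass blob [254 267  14  20 201] [260.1 275.7]
brass blob [281 267  14  21 206] [287.5 276.4]
brass blob [232 285   7  50 209] [234.4 310.3]
brass blob [316 285   9  50 279] [321.  309.8]
brass blob [ 126  337  306   24 3602] [291.6 351. ]
[[ 0.4  6.  54. ]
 [ 0.4  6.  51. ]
 [ 0.3  6.  57. ]
 [ 0.3  7.  51. ]
 [ 0.3  5.  54. ]
 [ 0.3  7.  48. ]]
tcp rel tip [  3.2   0.  -60.4]
0.76 429 465 328 345
0.65 241 314 223 296
```

The ring is past the balls: they are fully in view on the tip side, the fit gives about 6 mm from the root, and it is pressed on the collar with about 5 N. I'm letting go and withdrawing upward.

Emit:
step_arm(offset=[[0, 0, 0], [0, 0, 0], [0, 0, 0], [0, 0, 0]], yaw=[0, 0, 0, 0], jaw=[0.4, 0, -0.5, -0.5])

```text
time_s: 44.9
ee_pos: [0.5329, -0.0057, 0.2137]
orientation: [-3.082, -0.431, -0.201]
force: [-0.3, 1.3, 0.3]
gripper_width: 0.579
```

```bash
python3 ring.py
```

```text
t 44.9 p [ 0.5 -0.   0.2] R [[0.953, 0.275, 0.124], [0.272, -0.961, 0.041], [0.131, -0.005, -0.991]] F [-0.3  1.3  0.3] w 0.579
balls pred [array([257.5, 277.9]), array([286.8, 278.2])]
brass px 396 (np.int64(252), np.int64(293), np.int64(268), np.int64(288))
brass blob [252 268  14  20 196] [258.7 276.5]
brass blob [280 268  14  21 200] [286.2 277.1]
[[ 0.3  9.  54. ]
 [ 0.3  9.  57. ]
 [ 0.3 10.  51. ]
 [ 0.3  8.  57. ]
 [ 0.2 10.  48. ]
 [ 0.2  8.  54. ]]
```

Emit:
step_arm(offset=[[0, 0, -1.5], [0, 0, -3], [-0.5, 0, -5], [-2, 0, -5], [-4, 0, 0], [0, 0, 0]], yaw=[0, 0, 0, 0, 0, 0], jaw=[-0.5, -0.5, -0.5, -0.5, -0.5, -0.5])

```text
time_s: 45.7
ee_pos: [0.4507, -0.0307, 0.3592]
orientation: [-3.082, -0.432, -0.207]
force: [1.5, 0.2, 0.4]
gripper_width: 0.752
```

```bash
python3 ring.py; python3 beads.py 30
python3 - <<'E'
from h import *
w=env.get_image("wrist"); 
for n in("scene","side"):
    im=env.get_image(n)
    for q in ["brown_vial","redcap_bottle","petri_dish","paddle"]:
        for r in env.recognise(im,q)[:2]: print(n,q,round(r["confidence"],2),np.round(r["location"],3),np.round(proj(im,r["location"])))
E
```

```text
t 45.7 p [ 0.5 -0.   0.4] R [[0.953, 0.275, 0.128], [0.272, -0.961, 0.041], [0.134, -0.004, -0.991]] F [1.5 0.2 0.4] w 0.752
balls pred [array([266.8, 111.3]), array([281.4, 111.3])]
brass px 80 (np.int64(265), np.int64(284), np.int64(106), np.int64(115))
brass blob [265 106   7  10  41] [267.5 110.2]
brass blob [279 106   6  10  39] [281.5 110.2]
[[ 0.1  2.  66. ]
 [ 0.1  2.  72. ]
 [ 0.1  2.  63. ]
 [ 0.1  2.  69. ]
 [ 0.1  3.  69. ]
 [ 0.1  2.  57. ]]
px [205.4 213. ] [ 4 11 34] LM [29.9 11.4]
px [207.2 222.9] [ 5  5 18] LM [ 14.6 -25.3]
px [189.  232.5] [ 5  4 16] LM [-45.4 -28.2]
scene redcap_bottle 0.81 [0.534 0.114 0.045] [253. 224.]
scene petri_dish 0.73 [0.517 0.394 0.018] [173. 194.]
scene paddle 0.67 [ 0.515 -0.012  0.201] [288. 207.]
scene paddle 0.67 [0.579 0.002 0.012] [295. 239.]
side brown_vial 0.79 [ 0.585 -0.127  0.048] [313. 288.]
side redcap_bottle 0.76 [0.546 0.108 0.042] [288. 236.]
side redcap_bottle 0.32 [0.468 0.297 0.013] [260. 210.]
side paddle 0.59 [ 0.516 -0.019  0.192] [282. 224.]
```

```bash
cat > hang.py <<'E'
from h import *
from scipy.optimize import least_squares
np.set_printoptions(precision=1,suppress=True)
tip=np.array([.5295,-.0061,.2745]); a=np.radians(15.6); b=np.array([np.cos(a),np.sin(a),0]); l=np.array([-b[1],b[0],0])
d=-b*np.cos(np.radians(50))+[0,0,np.sin(np.radians(50))]; root=tip-.045*d; n=np.cross(l,d)
if n[2]<0:n=-n
ims={k:env.get_image(k) for k in("scene","side","wrist")}; obs={}
for k,im in ims.items():
    hsv=cv2.cvtColor(im["image"],cv2.COLOR_RGB2HSV); g=cv2.inRange(hsv,(45,90,30),(78,255,255))
    q=proj(im,root-.08*b+[0,0,-.05],k=="wrist"); N,lab,stt,cc=cv2.connectedComponentsWithStats(cv2.morphologyEx(g,cv2.MORPH_CLOSE,np.ones((5,5))))
    c=[(np.hypot(*(cc[i]-q)),i) for i in range(1,N) if stt[i,4]>30]; 
    if c: i=min(c)[1]; obs[k]=cc[i]; print(k,min(c)[0],stt[i],cc[i])
def model(x):
    s,ph,yw,off=x; u=(b*np.cos(yw)+l*np.sin(yw))*np.cos(ph)+np.array([0,0,np.sin(ph)])
    e=root+d*s+n*off; return e,e-.062*u
for off in (0,-.0015):
    f=lambda x:np.concatenate([(proj(ims[k],model([*x,off])[1],k=="wrist")-obs[k]) for k in obs])
    r=least_squares(f,[.006,.9,0],x_scale=[.01,.3,.1]); print("off",off,"s mm %.1f pitch %.1f yaw %.1f"%(r.x[0]*1e3,np.degrees(r.x[1]),np.degrees(r.x[2])),"res",r.fun,"handle",1000*model([*r.x,off])[1])
E
python3 hang.py
```

```text
scene 14.432321994293297 [283 193  12  30 198] [288.1 206.9]
side 14.945923708756869 [275 210  18  24 165] [283.2 221.8]
wrist 37.5854461366397 [267 118  20  52 676] [277.6 147.3]
off 0 s mm 13.3 pitch 58.0 yaw 4.6 res [ 0.7  0.6 -0.7 -0.5 -0.1 -0.3] handle [518.4 -12.  197.6]
off -0.0015 s mm 17.3 pitch 62.1 yaw 5.2 res [ 0.7  0.6 -0.7 -0.5 -0.1 -0.3] handle [518.4 -12.  197.6]
```

The hang is numerically sound: balls clear of the ring, bystanders unmoved. But the handle-based fit is ill-conditioned (13–17 mm along the peg), and the ring sags tilted. I'm pressing the ring home with the fingers straddling the peg.

Emit:
step_arm(offset=[[2.6, -0.1, 1.3], [2.6, -0.1, 1.3], [2.5, 0, 1.3], [0, 0, 0]], yaw=[0, 0, 0, 0], jaw=[0.46, 0.46, 0.46, 0.46], grip_force=20)

```text
time_s: 47.0
ee_pos: [0.5325, -0.005, 0.3286]
orientation: [-3.083, -0.432, -0.205]
force: [0.4, -0.4, 0.2]
gripper_width: 0.357
```

```bash
python3 ring.py; python3 eye.py | sed -n 2p
```

```text
t 47.0 p [ 0.5 -0.   0.3] R [[0.953, 0.275, 0.127], [0.272, -0.961, 0.04], [0.133, -0.004, -0.991]] F [ 0.4 -0.4  0.2] w 0.357
balls pred [array([268.5, 220.7]), array([284.5, 220.9])]
brass px 107 (np.int64(266), np.int64(287), np.int64(216), np.int64(226))
brass blob [266 216   8  11  54] [269.4 220.2]
brass blob [281 216   7  11  53] [284.4 220.3]
brass blob [ 149  334  304   27 3560] [312.2 350.6]
[[ 0.2 11.  72. ]
 [ 0.2 10.  72. ]
 [ 0.2  6.  72. ]
 [ 0.2 11.  69. ]
 [ 0.2  7.  69. ]
 [ 0.2  5.  72. ]]
tcp rel tip [ 2.6  0.1 54.8]
```

Emit:
step_arm(offset=[[-0.3, 0, 2.2], [-0.3, 0, 2.2], [-0.3, 0, 1.8], [0, 0, 0]], yaw=[0, 0, 0, 0], jaw=[0.46, 0.46, 0.46, 0.46])

```text
time_s: 47.65
ee_pos: [0.5297, -0.006, 0.2703]
orientation: [-3.08, -0.432, -0.22]
force: [0.2, -0.4, -0.1]
gripper_width: 0.269
```

```bash
python3 ring.py; python3 eye.py | sed -n 2p
```

```text
t 47.65 p [ 0.5 -0.   0.3] R [[0.952, 0.275, 0.136], [0.272, -0.961, 0.043], [0.143, -0.004, -0.99]] F [ 0.2 -0.4 -0.1] w 0.269
balls pred [array([264.8, 236.3]), array([285.7, 236.5])]
brass px 187 (np.int64(262), np.int64(290), np.int64(229), np.int64(243))
brass blob [262 229   9  15  92] [265.8 235.4]
brass blob [281 230  10  14  95] [285.4 235.7]
brass blob [220 285   8  50 215] [223.  310.1]
brass blob [327 285  10  50 308] [332.2 309.8]
brass blob [ 136  336  306   25 3593] [300.6 350.8]
[[ 0.2  5.  72. ]
 [ 0.2  9.  57. ]
 [ 0.1  4.  72. ]
 [ 0.1  6.  69. ]
 [ 0.1  8.  63. ]
 [ 0.1 10.  54. ]]
tcp rel tip [ 0.9 -0.1 -3.1]
```

Emit:
step_arm(offset=[[0.25, 0, 0.55], [0.25, 0, 0.55], [0.2, 0, 0.45], [0.15, 0, 0.25], [0.15, 0, 0.25], [0, 0, 0]], yaw=[0, 0, 0, 0, 0, 0], jaw=[0.46, 0.46, 0.46, 0.46, 0.46, 0.46])

```text
time_s: 48.55
ee_pos: [0.5452, -0.0016, 0.2534]
orientation: [-3.079, -0.432, -0.228]
force: [0.1, 0.3, 0.4]
gripper_width: 0.268
```

```bash
python3 ring.py; python3 eye.py | sed -n 2p
```

```text
t 48.55 p [ 0.5 -0.   0.3] R [[0.951, 0.275, 0.141], [0.272, -0.961, 0.044], [0.148, -0.003, -0.989]] F [0.1 0.3 0.4] w 0.268
balls pred [array([263.7, 272.9]), array([286.1, 273. ])]
brass px 233 (np.int64(260), np.int64(291), np.int64(265), np.int64(280))
brass blob [260 265  11  16 114] [264.8 271.8]
brass blob [281 265  11  16 119] [285.7 272.3]
brass blob [220 285   8  50 218] [223.1 310. ]
brass blob [326 285  11  50 310] [332.2 309.3]
brass blob [ 135  336  307   25 3602] [300.7 350.8]
[[ 0.4 14.  72. ]
 [ 0.4 16.  72. ]
 [ 0.4 15.  72. ]
 [ 0.3 17.  72. ]
 [ 0.3 16.  69. ]
 [ 0.3 13.  72. ]]
tcp rel tip [ 16.3   0.1 -20.9]
```

Emit:
step_arm(offset=[[0.08, 0, 0.2], [0.1, 0, 0.2], [0.1, 0, 0.2], [0.1, 0, 0.2], [0, 0, 0]], yaw=[0, 0, 0, 0, 0], jaw=[0.46, 0.46, 0.46, 0.46, 0.46])

```text
time_s: 49.32
ee_pos: [0.5508, -0.0004, 0.2483]
orientation: [-3.079, -0.433, -0.233]
force: [-1.9, 1.2, 6.1]
gripper_width: 0.273
```

```bash
python3 eye.py | sed -n 1,2p; python3 hang.py
```

```text
t 49.325 p [ 0.6 -0.   0.2] R [[0.95, 0.276, 0.145], [0.272, -0.961, 0.044], [0.151, -0.002, -0.989]] F [-1.9  1.2  6.1] w 0.273
tcp rel tip [ 22.1  -0.2 -26.2]
scene 13.695003261120048 [281 193  13  30 205] [286.6 207.2]
side 11.746065778725596 [268 209  23  23 184] [278.9 220.1]
wrist 6.733628621038945 [269 324  21   8  79] [281.4 328.5]
off 0 s mm 25.3 pitch 42.7 yaw 6.1 res [ 0.7  0.5 -3.3 -2.2  0.4 -0.8] handle [499.4 -19.5 217.4]
off -0.0015 s mm 36.1 pitch 52.7 yaw 7.4 res [ 0.7  0.5 -3.3 -2.2  0.4 -0.8] handle [499.4 -19.5 217.4]
```

The fingers press the ring's face at about 6–7 mm from the root with 6 N, which is where the face lies when flat on the collar, and the handle rose to about 43°. It is home. I'm withdrawing.

Emit:
step_arm(offset=[[-0.4, 0, -0.9], [-0.5, 0, -2], [0, 0, -4], [0, 0, -5], [-3, 0, -3], [-4, 0, 0], [-2, 0, 0], [0, 0, 0]], yaw=[0, 0, 0, 0, 0, 0, 0, 0], jaw=[0.46, 0.46, 0.46, 0.46, 0.46, 0.46, 0.46, 0.46])

```text
time_s: 50.58
ee_pos: [0.4296, -0.0355, 0.3859]
orientation: [-3.079, -0.432, -0.231]
force: [0.6, 0.4, 1.0]
gripper_width: 0.266
```

```bash
python3 hang.py; python3 ring.py; python3 beads.py 30
python3 - <<'E'
from h import *
w=env.get_image("wrist")
for q in ["brown_vial","redcap_bottle","petri_dish","paddle_eye"]:
    for r in env.recognise(w,q)[:2]: print(q,round(r["confidence"],2),np.round(r["location"],3))
E
```

```text
scene 13.472896700879733 [282 193  12  31 204] [287.5 207.7]
side 13.231741717916671 [272 210  20  23 172] [281.2 221.2]
wrist 31.557991473353386 [270 105  17  56 804] [278.6 134.1]
off 0 s mm 10.9 pitch 51.6 yaw 3.5 res [ 0.8  0.3 -0.2 -0.3 -0.3 -0. ] handle [514.2 -12.8 199.8]
off -0.0015 s mm 16.7 pitch 57.2 yaw 4.0 res [ 0.8  0.3 -0.2 -0.3 -0.3 -0. ] handle [514.2 -12.8 199.8]
t 50.725 p [ 0.4 -0.   0.4] R [[0.951, 0.275, 0.141], [0.272, -0.961, 0.044], [0.148, -0.003, -0.989]] F [-0.2 -0.8 -0.6] w 0.268
balls pred [array([269.3,  95.8]), array([282.5,  95.9])]
brass px 62 (np.int64(268), np.int64(285), np.int64(92), np.int64(100))
brass blob [268  92   6   9  31] [269.8  95.2]
brass blob [280  92   6   8  31] [282.5  95. ]
brass blob [220 285   8  50 209] [223.1 310.3]
brass blob [326 285  11  50 311] [332.2 309.6]
brass blob [ 135  336  307   25 3604] [300.7 350.8]
[[ 0.1  2.  72. ]
 [ 0.1  3.  72. ]
 [ 0.1  4.  72. ]
 [ 0.1  3.  69. ]
 [ 0.1  2.  69. ]
 [ 0.1  7.  72. ]]
px [205.4 212.9] [ 4 11 33] LM [29.9 11.7]
px [207.1 222.8] [ 5  5 17] LM [ 14.5 -24.9]
px [189.  232.5] [ 5  4 16] LM [-45.4 -28.2]
brown_vial 0.97 [ 0.581 -0.11   0.062]
brown_vial 0.61 [ 0.48   0.277 -0.   ]
redcap_bottle 0.97 [0.541 0.112 0.063]
petri_dish 0.76 [0.521 0.397 0.01 ]
paddle_eye 0.83 [ 0.519 -0.013  0.219]
paddle_eye 0.73 [ 0.41  -0.305  0.012]
```

```bash
python3 -c "
from h import *
print(env.sign_off())"
```

```text
the job is handed in; nothing more can be done
None
```

I stirred the beads with the larger green paddle and hung it by its eye on the peg, then let go and signed off at about 51 s. No verdict was reported, so what follows rests on my own checks.

- **Stirring:** With the blade still in the tray, I measured the beads about 50, 46, 43 and 36 mm from their starts. One bead had rolled back after the first pass, so I pushed it again. In the last scene view all four were still in the tray. Two of them were touching and showed as one blob, so I could not re-measure those two separately. The camera estimates are good to about 5 mm.
- **Hanging:** I pitched the paddle by pressing its eye on the peg tip, threaded it and pushed it past both spring balls. I then let go and pressed the ring onto the collar with the fingers straddling the peg. The contact point, about 6 mm from the root at 6 N, matches the ring lying flat on the collar.
- **After letting go:** Both balls were fully visible on the tip side, but the handle sags 10–15° below square.
- **Disagreeing check:** The position fit from the handle is poorly conditioned and gave 11–17 mm along the peg, where the limit is 16 mm. The close-up ring fit gave about 6–9 mm before the final press, and the fingertip contact puts the eye at about 3.5 mm during it. I trusted those two.
- **Bystanders:** The vial, bottle and petri dish were found within about 1 cm of their first positions, which is within measuring error.

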